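# Refit the top tray of a card rotator and hold its locking collar on the shaft flat

## Task

The card rotator has been cleaned and its top tray has to go back: first turn the bare upright shaft until its flat faces the machine's front panel, then stack the loose tray over the shaft squarely on the lower tray with their edges in line, and let go of it. Slip the locking collar over the shaft with its thumb screw on the flat, down onto the tray's hub, and finish while still gripping it there, pressed down gently, so that I can tighten the screw. Leave the timer, the spray bottle and the marker where they are, and do not ram the collar down.

Things in the scene. Friction and masses are not known exactly. Their poses are not given: they have to be found in the camera images.
- mixer: card rotator, white bench machine 200 mm deep, 184 wide, fixed. Origin on the table under the shaft's axis; z up, -x points to its front (sloped panel with display, knob and two buttons; blue triangle on the deck). Deck 50 mm above the table. A clear curved guard (radius 83 mm about the shaft, top 112 mm above the table) rounds back and sides, open to the front; work inside it.
- spindle (a joint): angle of the shaft in the machine (rad), counter-clockwise seen from above; 0 when the flat faces the machine's front (-x of mixer); starts between 0.5 and 1.45. It turns stiffly (0.08 N m, no spring) and stays where it is left; the lower tray turns with it.
- shaft_top (a point): centre of the steel shaft's top end, 124 mm above the table; axes turn with the shaft, z up, the flat faces -x. Shaft 20 mm in diameter, bare for 48 mm down to the lower hub, its last 3 mm tapered. One flat all the way up, 6 mm from the axis: 16 mm thick across flat and back, 20 mm elsewhere, so fingers that close within about 25 degrees of the flat square up to it.
- spindle_seat (a point): point on the shaft's axis on top of the lower tray's hub, 76 mm above the table; axes turn with the shaft, z up, the flat faces -x. The lower tray is a fixed twin of tray: plate 70 (x) x 120 (y) mm, its top face 14 mm below this point, hub 32 x 32 mm, with a blue dot on its plate on the side that the flat faces.
- tray: loose white tray with two black mats, 0.12 kg, lying on the table. Origin at the centre of its underside, z up. Plate 70 (x) x 120 (y) x 6 mm, rim to 9 mm; square grey hub 32 x 32 mm in the middle from 6 to 20 mm above the underside (a good grip), round 23 mm bore right through. In place its origin is at spindle_seat, its x parallel to that point's (either way round).
- collar: loose aluminium shaft collar, 0.07 kg, 42 mm outside diameter, 18 mm high, 22 mm round bore, black-headed thumb screw on its -x side at mid height, lying flat on the table. Origin at the centre of its underside, z up. The screw head (14 mm thick) reaches 35 mm from the axis; grip across the collar's y axis. In place its origin is 20 mm above tray's.
- screw_tip (a point): inner end of the collar's thumb screw: 7 mm from the collar's axis on its -x side, 9 mm above its underside, 5.6 mm thick. It projects 4 mm into the bore, so the collar goes down only with the screw over the flat (within about 15 degrees).
- timer: bystander: white electronic timer 60 x 64 x 18 mm in front of the machine on the left, origin at the centre of its underside
- spray_bottle: bystander: white spray bottle, 60 mm diameter, 190 mm high, behind on the right, origin at the centre of its underside
- marker_black: bystander: black marker 15 x 138 x 12 mm on the right, lying along its y, origin at the centre of its underside

How it is judged:
On the way, in this order (a step that is already met when the one before it is completed fails the run):
1. the shaft is turned until its flat faces the front panel (within 0.15 rad) (value of joint spindle between -0.15 and 0.15 rad), for 0.2 s.
2. the loose tray lies flat and square on the lower tray's hub, over the shaft, and is let go (horizontal distance between tray and spindle_seat below 0.004 m and z of tray in the frame of spindle_seat between -0.003 and 0.003 m and angle between the x axis of tray and the x axis of spindle_seat, either way round below 0.09 rad and angle between tray's own z axis and vertical below 0.06 rad and contact force between the fingers and tray below 0.2 N), for 0.2 s.
3. the collar is down on the tray's hub with its screw on the flat (horizontal distance between collar and spindle_seat below 0.004 m and z of collar in the frame of spindle_seat between 0.017 and 0.023 m and x of screw_tip in the frame of spindle_seat below -0.004 m and angle between collar's own z axis and vertical below 0.07 rad), for 0.1 s.
At the end, for the whole second after the job is handed in: Shaft flat to the front within 0.15 rad; tray seated within 3 mm in height, 4 mm in centre, 0.09 rad in yaw; collar seated on its hub within 3 mm (centre 4 mm), upright, screw tip over the flat, gripped with over 2 N and pressed on the tray with over 1.5 N (not just its weight), at rest (all of step 1 and all of step 3 and horizontal distance between tray and spindle_seat below 0.004 m and z of tray in the frame of spindle_seat between -0.003 and 0.003 m and angle between the x axis of tray and the x axis of spindle_seat, either way round below 0.09 rad and angle between tray's own z axis and vertical below 0.06 rad and contact force between the fingers and collar above 2 N and contact force between collar and tray above 1.5 N and linear speed of collar below 0.02 m/s); the arm keeps its last pose, push and grip.
It fails at once if the collar is rammed down (over 60 N on the tray) (contact force between collar and tray above 60 N).
It fails at once if a bystander is moved more than 3 cm or knocked over (distance of any of timer, spray_bottle, marker_black from where it was at the start of the episode above 0.03 m or angle between spray_bottle's own z axis and vertical above 0.5 rad).
It also fails if it takes over 58 s, if anything falls off the work surface, if the arm or the gripper's body presses on something with over 40 N, if the wrist force passes 120 N, or if a joint passes its speed limit or range.

## Robot

A 6-joint arm with a two-finger parallel gripper is mounted at the origin on a cart in front of the work surface, level with it; the furniture and walls round the work are solid. World frame = base frame: x ahead of the robot, y to its left, z up, the work surface at z = 0. Lengths are in m, angles in rad, forces in N, time in s.
With the tool pointing down it reaches from about 0.375 to 0.975 m from the base axis. Payload 3.8 kg.
Tool frame: the origin (TCP) lies midway between the tips of the shut fingers; the grasp point (between the pads) lies pinch_z behind it (pinch_z is the distance from the TCP to the grasp point, in m); z points along the fingers, y is the direction in which the jaws open and shut (so a half turn about z gives the same grasp; the last joint's range is limited). The gripper opens to 85 mm and grips with 20 to 120 N. Pads are 22 mm wide; open, the fingers measure 114 mm over their backs; the gripper's body (76 mm by 85 mm) begins 54 mm behind the grasp point. The pads swing forward as they close: fully open they stand 13 mm farther back than shut.
Start: joints at [-1.139, 0.264, 1.604, -0, 1.274, -0.037], TCP at [0.305, -0.602, 0.231] pointing down, gripper open.
Joint ranges: [-2.63, 2.63], [-0.94, 2.18], [0.31, 2.57], [-1.31, 4.45], [0, 2.66], [-2.55, 2.55]. Speed limits (rad/s): [2.57, 2.57, 3.14, 3.14, 3.14, 3.14].

## Interface

Orientations are given as a rotation vector (axis times angle).
In Python, from plant import * gives the robot as it stands.
- The arm moves only by the tool play_rows, never from a script. Its argument "rows" is a list of rows, each an object of numbers: "dx", "dy", "dz": the shift along the tool's x, y, z in cm; "rx", "ry", "rz": the turn, a rotation vector about the tool's x, y, z in rad; "grip": the finger opening in cm, from 0 to 8.54. A call has 1 to 10 rows; each row shifts and turns the pose as measured when the row begins, along the tool's axes as they then stand; what a row does not reach is not made up. A row lasts 1/10 s, in which the tool goes at most 50 mm and 8.59 degrees, less where a joint would pass 70% of its speed; a pose out of reach is approached as far as the arm can. A call is refused whole if a number of a shift passes 5 or a number of a turn 0.15, either way. A call with a gripper value outside its range is refused whole. The fingers move at their own pace and stop on an object; "squeeze" is the grip in N (left out, the last holds). Time passes only in rows, so rows that do not move let the fingers close. It gives the time, the measured TCP pose, the force and the opening at its end, in the units of the state.
- observe(): the state, without advancing time (a new reading comes with each control period).
- read_camera(name): name is "scene" or "top" or "wrist"; returns (picture, depth): 384x512x3 uint8, red, green, blue; 384x512 float32, m along the optical axis (not along the pixel's ray), 0 where there is no reading.
- camera_params(name): a dict with "K" (3x3 intrinsics, pixels), "extrinsics" (4x4, takes a point from world to camera coordinates); the wrist camera has in their place "mount" (4x4, takes a point from camera to tool coordinates, whose origin is the TCP and whose axes are the flange's). Camera axes: x right, y down, z forward; pixel columns grow to the right and rows downward; lengths in m; the calibration is good to about 2 mm. The wrist camera is an equidistant fisheye: a pixel r from the principal point sees the ray r / f radians off the axis. A picture is of the moment at which its call begins: read the wrist's pose just before it. camera_params takes no time and is no camera call.
- job_done(): hands the job in, once; it reports no verdict.
The state is a dict: "clock": time; "qpos": joint angles; "qd": joint speeds; "joint_torque": joint torques, N m; "tcp_pos": TCP position; "tool_rot": TCP orientation; "wrist_force": force on the tool from outside, world axes, zero at the start; "ft_torque": the same for the moment, N m; "finger_gap": opening from 0.0 (shut) to 1.0 (fully open).
Only numpy, scipy, OpenCV 4.12 (cv2) and the standard library are available. Lean on these libraries where they do the work, as an engineer would, in place of code of your own. Each camera call takes 0.05 s, during which the arm holds its last target.

## Working session

There is one attempt and no reset: what is moved stays moved. The work goes in short steps, Python scripts to look and compute and a tool call to move; the robot and the scene stay as the last step left them, time stands still between calls to the robot, and variables do not carry over. Pictures are saved under pics/ and viewed, and the job is handed in when it is done.

Besides the shell and the picture viewer there is one more tool, called after ">>>" by a JSON object that holds its "name" and its "arguments". play_rows: Moves the arm, as the interface text tells. Its arguments: {"type":"object","properties":{"rows":{"type":"array","items":{"type":"object","properties":{"dx":{"type":"number"},"dy":{"type":"number"},"dz":{"type":"number"},"rx":{"type":"number"},"ry":{"type":"number"},"rz":{"type":"number"},"grip":{"type":"number"}}}},"squeeze":{"type":"number"}},"required":["rows"]}

```bash
ls; mkdir -p pics
python3 - <<'E'
from plant import *
import cv2, numpy as np
s=observe(); print(s)
for n in ("scene","top"):
    p,d=read_camera(n); np.savez(f"{n}0.npz",p=p,d=d)
    cv2.imwrite(f"pics/{n}0.png",p[:,:,::-1])
    print(n,camera_params(n))
print(camera_params("wrist"))
E
```

```text
pics
{'clock': 0.0, 'qpos': array([-1.13891126e+00,  2.64742499e-01,  1.60538147e+00,  6.17773650e-06,
        1.27367800e+00, -3.68892320e-02]), 'qd': array([-0.00122413, -0.00082358,  0.00139151, -0.00092694, -0.0001714 ,
       -0.00074215]), 'joint_torque': array([-1.42212521e-03, -5.15107048e+01, -3.67324340e+01,  1.16516489e-04,
        1.29107983e-02,  1.86681535e-05]), 'tcp_pos': array([ 0.3046626 , -0.60151894,  0.22996516]), 'tool_rot': array([-3.05358397e+00, -7.29119071e-01,  6.71386674e-04]), 'wrist_force': array([-0.51481994,  0.22254784,  0.33638672]), 'ft_torque': array([-0.02583459, -0.01494601,  0.01866128]), 'finger_gap': 1.0000849785212205}
scene {'K': array([[483.52253211,   0.        , 260.62437222],
       [  0.        , 483.52253211, 193.34103059],
       [  0.        ,   0.        ,   1.        ]]), 'extrinsics': array([[ 0.64326111, -0.76560355, -0.00814598, -0.35769064],
       [-0.30698423, -0.24815264, -0.9187932 ,  0.2425837 ],
       [ 0.70140989,  0.59352462, -0.39465516,  0.91846657],
       [ 0.        ,  0.        ,  0.        ,  1.        ]])}
top 
[... 328 characters left out ...]
5.37423028e-01],
       [ 1.54427699e-01, -1.03493460e-02, -9.87949886e-01,
         1.21753689e+00],
       [ 0.00000000e+00,  0.00000000e+00,  0.00000000e+00,
         1.00000000e+00]])}
{'K': array([[297.31863964,   0.        , 255.84299415],
       [  0.        , 297.31863964, 185.91623621],
       [  0.        ,   0.        ,   1.        ]]), 'mount': array([[-1.15912040e-03, -9.61951023e-01, -2.73219483e-01,
         6.95445939e-02],
       [ 9.99999270e-01, -1.20809650e-03,  1.10171792e-05,
        -5.45809732e-04],
       [-3.40673488e-04, -2.73219271e-01,  9.61951721e-01,
        -1.42425123e-01],
       [ 0.00000000e+00,  0.00000000e+00,  0.00000000e+00,
         1.00000000e+00]])}
```

View pics/scene0.png

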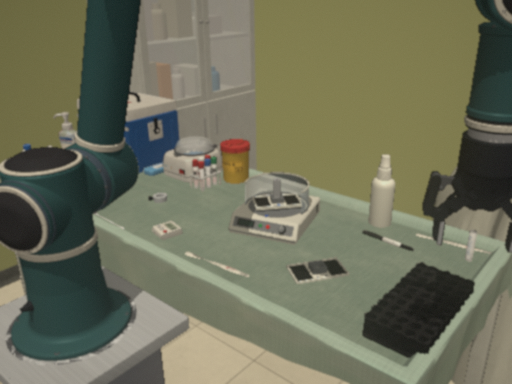

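View pics/top0.png

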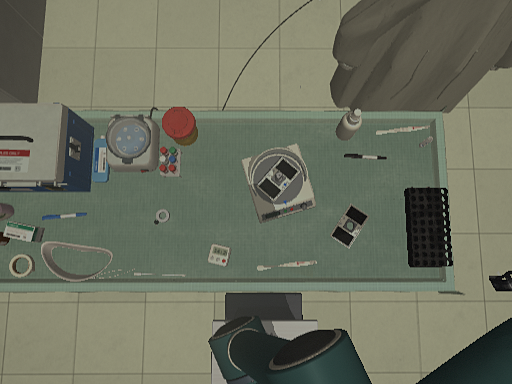

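Run:
```python
import plant; print([x for x in dir(plant) if x[0]!='_'])
import cv2
im=cv2.imread("pics/top0.png")
c=im[60:220,140:400]; cv2.imwrite("pics/top0c.png",cv2.resize(c,None,fx=3,fy=3,interpolation=cv2.INTER_CUBIC))
```

```text
['PlanningError', 'camera_params', 'job_done', 'observe', 'pinch_z', 'read_camera']
```

```bash
cat > h.py <<'E'
import numpy as np, cv2
from scipy.spatial.transform import Rotation as R
from plant import *
def ray(cam,u,v):
    P=camera_params(cam);K=P["K"];E=P["extrinsics"]
    d=np.array([(u-K[0,2])/K[0,0],(v-K[1,2])/K[1,1],1.]); Rm=E[:3,:3]
    return -Rm.T@E[:3,3], Rm.T@d
def at_z(cam,u,v,z):
    o,d=ray(cam,u,v); return o+d*(z-o[2])/d[2]
def proj(cam,X):
    P=camera_params(cam);K=P["K"];E=P["extrinsics"]
    c=E[:3,:3]@np.asarray(X,float)+E[:3,3]; return (K@c)[:2]/c[2]
def wpose(s): # cam->world
    T=np.eye(4);T[:3,:3]=R.from_rotvec(s["tool_rot"]).as_matrix();T[:3,3]=s["tcp_pos"]
    return T@camera_params("wrist")["mount"]
def wray(T,u,v):
    K=camera_params("wrist")["K"]
    x=(u-K[0,2]);y=(v-K[1,2]);r=np.hypot(x,y);th=r/K[0,0]
    d=np.array([np.sin(th)*x/r,np.sin(th)*y/r,np.cos(th)]) if r>1e-9 else np.array([0,0,1.])
    return T[:3,3],T[:3,:3]@d
def wat_z(T,u,v,z):
    o,d=wray(T,u,v); return o+d*(z-o[2])/d[2]
def wproj(T,X):
    K=camera_params("wrist")["K"]
    c=T[:3,:3].T@(np.asarray(X,float)-T[:3,3]); r=np.hypot(c[0],c[1]); th=np.arctan2(r,c[2])
    return np.array([K[0,2]+K[0,0]*th*c[0]/r,K[1,2]+K[0,0]*th*c[1]/r])
def snap(name):
    s=observe();T=wpose(s);p,d=read_camera("wrist")
    np.savez(f"{name}.npz",p=p,d=d,T=T); cv2.imwrite(f"pics/{name}.png",p[:,:,::-1]); return s,T,p,d
def show(s):
    Rm=R.from_rotvec(s["tool_rot"]).as_matrix()
    print("t",s["clock"].__round__(2),"tcp",s["tcp_pos"].round(4),"yaw y",np.degrees(np.arctan2(Rm[1,1],Rm[0,1])).round(2),"zax",Rm[:,2].round(3),"F",s["wrist_force"].round(1),"M",s["ft_torque"].round(2),"gap",round(float(s["finger_gap"]),3),"q",s["qpos"].round(2))
def crop(src,x0,x1,y0,y1,f,out):
    im=cv2.imread(f"pics/{src}.png"); cv2.imwrite(f"pics/{out}.png",cv2.resize(im[y0:y1,x0:x1],None,fx=f,fy=f,interpolation=cv2.INTER_CUBIC))
E
python3 - <<'E'
from h import *
crop("top0",140,390,130,260,3,"top0c")
crop("scene0",130,360,150,300,3,"scene0c")
print("pinch",pinch_z)
for n,u,v,z in (("mixer",279,180,.09),("tray",350,227,.01),("collar",163,216,.018)): print(n,at_z("top",u,v,z))
show(observe())
E
```

```text
pinch 0.0187
mixer [ 0.55983106 -0.04276137  0.09      ]
tray [ 0.4263997  -0.26487132  0.01      ]
collar [0.46096062 0.31133875 0.018     ]
t 0.1 tcp [ 0.3047 -0.6016  0.2301] yaw y -63.14 zax [-0.001  0.002 -1.   ] F [-0.6 -0.9  1.4] M [-0.01 -0.03  0.  ] gap 1.0 q [-1.14  0.26  1.61  0.    1.27 -0.04]
```

View pics/top0c.png

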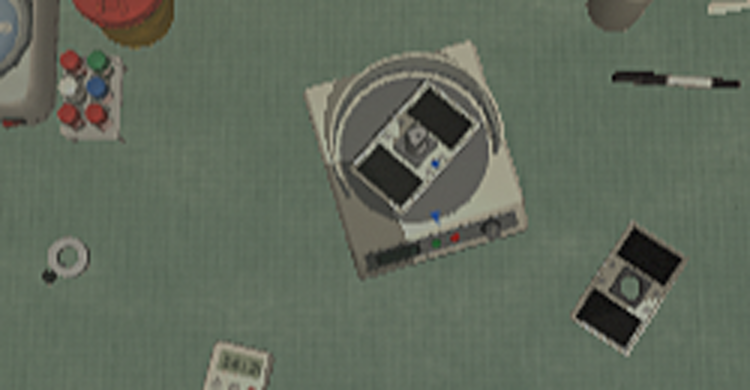

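View pics/scene0c.png

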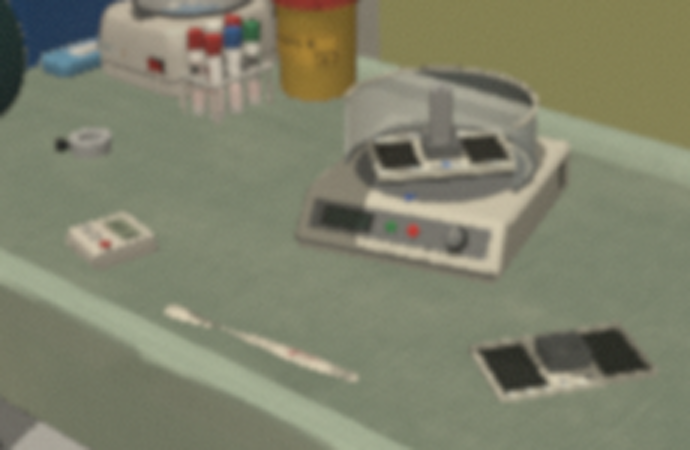

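```bash
cat >> h.py <<'E'
def plan(goal,psi,n=None,vmax=4.5):
    """rows (tool-frame) to goal with tool y yaw psi(deg), tool straight down"""
    s=observe(); p0=s["tcp_pos"]; R0=R.from_rotvec(s["tool_rot"])
    c,sn=np.cos(np.radians(psi)),np.sin(np.radians(psi))
    Rg=R.from_matrix(np.array([[-sn,c,0],[c,sn,0],[0,0,-1.]]))
    rv=(R0.inv()*Rg).as_rotvec(); dp=np.asarray(goal)-p0
    m=max(np.abs(rv).max()/0.145,np.linalg.norm(dp)*100/vmax); n=n or int(np.ceil(m))
    for i in range(n):
        Ri=R0*R.from_rotvec(rv*i/n); d=Ri.inv().apply(dp/n)*100
        print(dict(dx=round(d[0],2),dy=round(d[1],2),dz=round(d[2],2),rx=round(rv[0]/n,3),ry=round(rv[1]/n,3),rz=round(rv[2]/n,3)))
E
python3 - <<'E'
from h import *
plan([.426,-.265,.23],56)
E
```

```text
{'dx': np.float64(1.74), 'dy': np.float64(-1.64), 'dz': np.float64(0.0), 'rx': np.float64(-0.0), 'ry': np.float64(-0.0), 'rz': np.float64(-0.139)}
{'dx': np.float64(1.94), 'dy': np.float64(-1.38), 'dz': np.float64(0.0), 'rx': np.float64(-0.0), 'ry': np.float64(-0.0), 'rz': np.float64(-0.139)}
{'dx': np.float64(2.12), 'dy': np.float64(-1.1), 'dz': np.float64(0.0), 'rx': np.float64(-0.0), 'ry': np.float64(-0.0), 'rz': np.float64(-0.139)}
{'dx': np.float64(2.25), 'dy': np.float64(-0.8), 'dz': np.float64(0.0), 'rx': np.float64(-0.0), 'ry': np.float64(-0.0), 'rz': np.float64(-0.139)}
{'dx': np.float64(2.34), 'dy': np.float64(-0.48), 'dz': np.float64(0.0), 'rx': np.float64(-0.0), 'ry': np.float64(-0.0), 'rz': np.float64(-0.139)}
{'dx': np.float64(2.38), 'dy': np.float64(-0.15), 'dz': np.float64(0.0), 'rx': np.float64(-0.0), 'ry': np.float64(-0.0), 'rz': np.float64(-0.139)}
{'dx': np.float64(2.38), 'dy': np.float64(0.18), 'dz': np.float64(0.0), 'rx': np.float64(-0.0), 'ry': np.float64(-0.0), 'rz': np.float64(-0.139)}
{'dx': np.float64(2.33), 'dy': np.float64(0.51), 'dz': np.float64(0.0), 'r
[... 391 characters left out ...]
': np.float64(1.41), 'dz': np.float64(0.0), 'rx': np.float64(-0.0), 'ry': np.float64(-0.0), 'rz': np.float64(-0.139)}
{'dx': np.float64(1.71), 'dy': np.float64(1.66), 'dz': np.float64(0.0), 'rx': np.float64(-0.0), 'ry': np.float64(-0.0), 'rz': np.float64(-0.139)}
{'dx': np.float64(1.47), 'dy': np.float64(1.88), 'dz': np.float64(0.0), 'rx': np.float64(-0.0), 'ry': np.float64(-0.0), 'rz': np.float64(-0.139)}
{'dx': np.float64(1.19), 'dy': np.float64(2.06), 'dz': np.float64(0.0), 'rx': np.float64(-0.0), 'ry': np.float64(-0.0), 'rz': np.float64(-0.139)}
{'dx': np.float64(0.9), 'dy': np.float64(2.21), 'dz': np.float64(0.0), 'rx': np.float64(-0.0), 'ry': np.float64(-0.0), 'rz': np.float64(-0.139)}
```

>>> {"name": "play_rows", "arguments": {"rows": [{"dx": 1.7,"dy": -1.6,"rz": -0.14},{"dx": 1.9,"dy": -1.4,"rz": -0.14},{"dx": 2.1,"dy": -1.1,"rz": -0.14},{"dx": 2.25,"dy": -0.8,"rz": -0.14},{"dx": 2.3,"dy": -0.5,"rz": -0.14},{"dx": 2.4,"dy": -0.15,"rz": -0.14},{"dx": 2.4,"dy": 0.2,"rz": -0.14},{"dx": 2.3,"dy": 0.5,"rz": -0.14},{"dx": 2.2,"dy": 0.8,"rz": -0.14},{"dx": 2.1,"dy": 1.1,"rz": -0.14}]}}

```text
schema error: expected keys dx, dy, dz, rx, ry, rz, grip
```

```bash
sed -i 's/print(dict(.*$/print(json.dumps({k:float(v) for k,v in dict(dx=round(d[0],2),dy=round(d[1],2),dz=round(d[2],2),rx=round(rv[0]\/n,3),ry=round(rv[1]\/n,3),rz=round(rv[2]\/n,3)).items() if abs(v)>.004}))/; 1i import json' h.py
python3 - <<'E'
from h import *
show(observe()); plan([.426,-.265,.23],56)
E
```

```text
t 0.1 tcp [ 0.3047 -0.6016  0.2301] yaw y -63.14 zax [-0.001  0.002 -1.   ] F [-0.6 -0.9  1.4] M [-0.01 -0.03  0.  ] gap 1.0 q [-1.14  0.26  1.61  0.    1.27 -0.04]
{"dx": 1.74, "dy": -1.64, "rz": -0.139}
{"dx": 1.94, "dy": -1.38, "rz": -0.139}
{"dx": 2.12, "dy": -1.1, "rz": -0.139}
{"dx": 2.25, "dy": -0.8, "rz": -0.139}
{"dx": 2.34, "dy": -0.48, "rz": -0.139}
{"dx": 2.38, "dy": -0.15, "rz": -0.139}
{"dx": 2.38, "dy": 0.18, "rz": -0.139}
{"dx": 2.33, "dy": 0.51, "rz": -0.139}
{"dx": 2.24, "dy": 0.82, "rz": -0.139}
{"dx": 2.1, "dy": 1.13, "rz": -0.139}
{"dx": 1.93, "dy": 1.41, "rz": -0.139}
{"dx": 1.71, "dy": 1.66, "rz": -0.139}
{"dx": 1.47, "dy": 1.88, "rz": -0.139}
{"dx": 1.19, "dy": 2.06, "rz": -0.139}
{"dx": 0.9, "dy": 2.21, "rz": -0.139}
```

All keys are needed in every row.

>>> {"name": "play_rows", "arguments": {"rows": [{"dx": 1.7,"dy": -1.6,"dz": 0,"rx": 0,"ry": 0,"rz": -0.14,"grip": 8.5},{"dx": 1.9,"dy": -1.4,"dz": 0,"rx": 0,"ry": 0,"rz": -0.14,"grip": 8.5},{"dx": 2.1,"dy": -1.1,"dz": 0,"rx": 0,"ry": 0,"rz": -0.14,"grip": 8.5},{"dx": 2.25,"dy": -0.8,"dz": 0,"rx": 0,"ry": 0,"rz": -0.14,"grip": 8.5},{"dx": 2.3,"dy": -0.5,"dz": 0,"rx": 0,"ry": 0,"rz": -0.14,"grip": 8.5},{"dx": 2.4,"dy": -0.15,"dz": 0,"rx": 0,"ry": 0,"rz": -0.14,"grip": 8.5},{"dx": 2.4,"dy": 0.2,"dz": 0,"rx": 0,"ry": 0,"rz": -0.14,"grip": 8.5},{"dx": 2.3,"dy": 0.5,"dz": 0,"rx": 0,"ry": 0,"rz": -0.14,"grip": 8.5},{"dx": 2.2,"dy": 0.8,"dz": 0,"rx": 0,"ry": 0,"rz": -0.14,"grip": 8.5},{"dx": 2.1,"dy": 1.1,"dz": 0,"rx": 0,"ry": 0,"rz": -0.14,"grip": 8.5}]}}

```text
clock: 1.1
tcp_pos: [0.3763, -0.3674, 0.2235]
tool_rot: [-1.794, -2.564, -0.007]
wrist_force: [-0.3, -0.7, -0.7]
finger_gap: 0.997
```

Run:
```python
from h import *
show(observe()); plan([.426,-.265,.23],56)
```

```text
t 1.1 tcp [ 0.3763 -0.3674  0.2235] yaw y 20.02 zax [-0.007  0.011 -1.   ] F [-0.3 -0.7 -0.7] M [-0.01  0.01 -0.01] gap 0.997 q [-0.82 -0.01  1.92  0.    1.24 -1.17]
{"dx": 1.59, "dy": 1.63, "dz": -0.11, "rz": -0.126}
{"dx": 1.37, "dy": 1.82, "dz": -0.12, "rz": -0.126}
{"dx": 1.13, "dy": 1.98, "dz": -0.12, "rz": -0.126}
{"dx": 0.87, "dy": 2.1, "dz": -0.13, "rz": -0.126}
{"dx": 0.6, "dy": 2.2, "dz": -0.13, "rz": -0.126}
```

>>> {"name": "play_rows", "arguments": {"rows": [{"dx": 1.6,"dy": 1.6,"dz": -0.1,"rx": 0,"ry": 0,"rz": -0.125,"grip": 8.5},{"dx": 1.4,"dy": 1.8,"dz": -0.1,"rx": 0,"ry": 0,"rz": -0.125,"grip": 8.5},{"dx": 1.1,"dy": 2.0,"dz": -0.1,"rx": 0,"ry": 0,"rz": -0.125,"grip": 8.5},{"dx": 0.9,"dy": 2.1,"dz": -0.1,"rx": 0,"ry": 0,"rz": -0.125,"grip": 8.5},{"dx": 0.6,"dy": 2.2,"dz": -0.1,"rx": 0,"ry": 0,"rz": -0.125,"grip": 8.5},{"dx": 0,"dy": 0,"dz": 0,"rx": 0,"ry": 0,"rz": 0,"grip": 8.5},{"dx": 0,"dy": 0,"dz": 0,"rx": 0,"ry": 0,"rz": 0,"grip": 8.5}]}}

```text
clock: 1.8
tcp_pos: [0.424, -0.2556, 0.2261]
tool_rot: [-0.873, -3.001, -0.018]
wrist_force: [0.1, -0.3, -0.1]
finger_gap: 0.991
```

Run:
```python
from h import *
s,T,p,d=snap("w1"); show(s); print(wproj(T,[.426,-.265,.01]),d[d>0].min(), d[190,256])
plan([.56,-.043,.27],53)
```

```text
t 1.8 tcp [ 0.424  -0.2556  0.2261] yaw y 57.57 zax [-0.012  0.015 -1.   ] F [ 0.1 -0.3 -0.1] M [ 0.07 -0.   -0.03] gap 0.991 q [-0.6  -0.06  1.97  0.01  1.25 -1.6 ]
[248.89439535 169.19839063] 0.050002843 0.37817305
{"dy": 4.21, "dz": -0.7, "rz": 0.013}
{"dx": 0.06, "dy": 4.21, "dz": -0.71, "rz": 0.013}
{"dx": 0.11, "dy": 4.21, "dz": -0.71, "rz": 0.013}
{"dx": 0.16, "dy": 4.21, "dz": -0.72, "rz": 0.013}
{"dx": 0.22, "dy": 4.2, "dz": -0.72, "rz": 0.013}
{"dx": 0.27, "dy": 4.2, "dz": -0.73, "rz": 0.013}
```

View pics/w1.png

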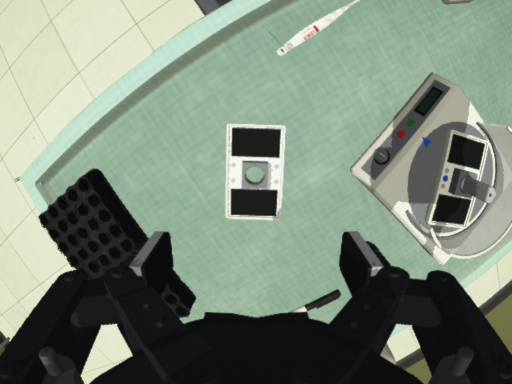

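Run:
```python
from h import *
crop("w1",205,310,110,235,5,"w1a")
crop("w1",350,512,70,265,4,"w1b")
```

```text
(no output)
```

View pics/w1a.png

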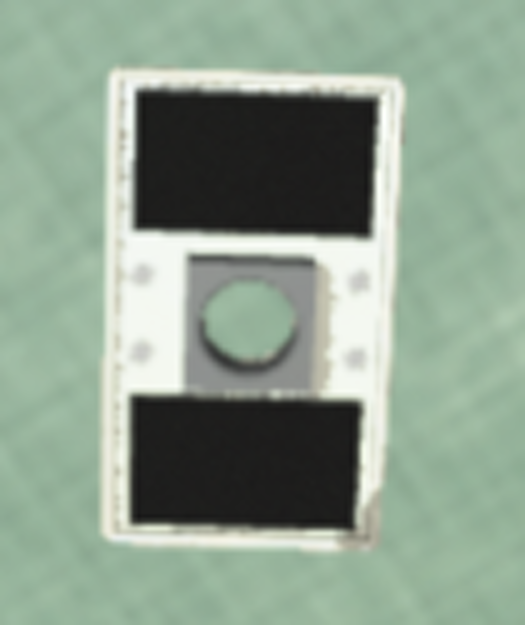

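View pics/w1b.png

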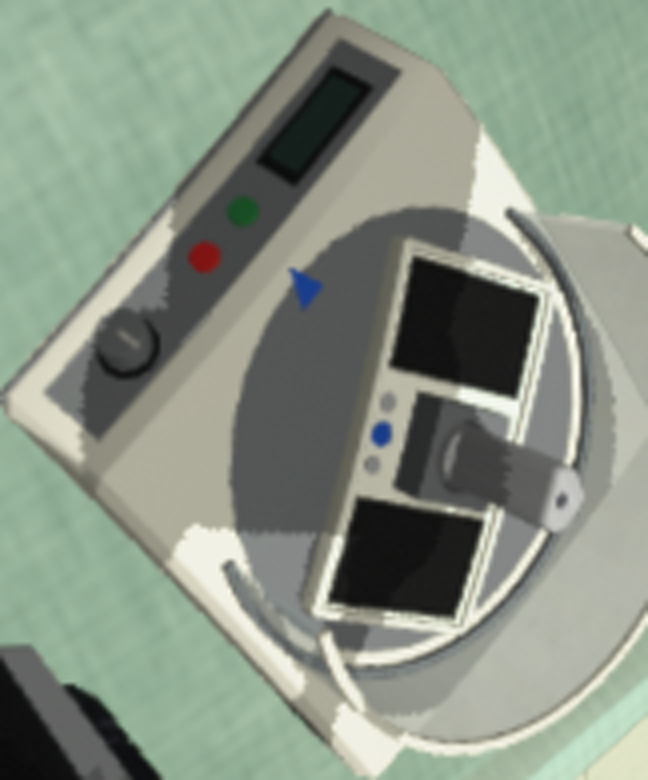

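Run:
```python
from h import *
T=np.load("w1.npz")["T"]
def A(x,y,z): return wat_z(T,205+x/5,110+y/5,z)[:2]
def B(x,y,z): return wat_z(T,350+x/4,70+y/4,z)[:2]
def yaw(a,b): v=b-a; return np.degrees(np.arctan2(v[1],v[0])).round(2),np.linalg.norm(v).round(4)
TL,TR,BR,BL=A(112,70,.009),A(401,78,.009),A(380,548,.009),A(104,542,.009)
print("rim c",(TL+TR+BR+BL)/4,yaw(TL,TR),yaw(BL,BR),yaw(BL,TL),yaw(BR,TR))
m=[A(*q,.007) for q in((136,88),(378,98),(371,238),(135,230))]
n=[A(*q,.007) for q in((132,396),(362,402),(355,530),(132,522))]
print("mats",np.mean(m+n,0),yaw(m[0],m[1]),yaw(n[0],n[1]),yaw(n[3],m[0]),yaw(n[2],m[1]))
h=[A(*q,.020) for q in((188,256),(314,259),(314,392),(185,390))]
print("hub",np.mean(h,0),yaw(h[0],h[1]),yaw(h[3],h[0]))
print("bore",A(250,320,.02))
sh=B(562,502,.124); dot=B(382,434,.062)
print("shaft",sh,"dot",dot,yaw(dot,sh))
print("base of shaft back",B(490,470,.076))
tri=B(306,290,.05); print("tri",tri,yaw(tri,sh)); print("deck edge",yaw(B(95,478,.05),B(440,70,.05)))
g=[B(318,612,.071),B(404,240,.071),B(552,290,.071),B(465,625,.071)]
print("lt",np.mean(g,0),yaw(g[0],g[1]),yaw(g[3],g[2]),yaw(g[1],g[2]))
```

```text
rim c [ 0.43468273 -0.26187522] (np.float64(55.91), np.float64(0.07)) (np.float64(56.08), np.float64(0.0719)) (np.float64(145.29), np.float64(0.1212)) (np.float64(146.19), np.float64(0.121))
mats [ 0.43505759 -0.26180459] (np.float64(55.12), np.float64(0.059)) (np.float64(55.87), np.float64(0.0584)) (np.float64(145.95), np.float64(0.1117)) (np.float64(145.5), np.float64(0.1116))
hub [ 0.43435353 -0.26134729] (np.float64(56.06), np.float64(0.0301)) (np.float64(145.65), np.float64(0.0332))
bore [ 0.43330154 -0.26075076]
shaft [ 0.57255837 -0.03994284] dot [ 0.55553715 -0.05880094] (np.float64(47.93), np.float64(0.0254))
base of shaft back [ 0.5825287  -0.03120831]
tri [ 0.50525129 -0.05971415] (np.float64(16.37), np.float64(0.0702))
deck edge (np.float64(105.77), np.float64(0.1777))
lt [ 0.56745388 -0.04304149] (np.float64(140.21), np.float64(0.1161)) (np.float64(139.3), np.float64(0.114)) (np.float64(48.49), np.float64(0.0681))
```

>>> {"name": "play_rows", "arguments": {"rows": [{"dx": 0,"dy": 4.2,"dz": -0.6,"rx": 0,"ry": 0,"rz": 0.02,"grip": 8.5},{"dx": 0.1,"dy": 4.2,"dz": -0.6,"rx": 0,"ry": 0,"rz": 0.02,"grip": 8.5},{"dx": 0.1,"dy": 4.2,"dz": -0.6,"rx": 0,"ry": 0,"rz": 0.02,"grip": 8.5},{"dx": 0.2,"dy": 4.2,"dz": -0.6,"rx": 0,"ry": 0,"rz": 0.02,"grip": 8.5},{"dx": 0.2,"dy": 4.2,"dz": -0.6,"rx": 0,"ry": 0,"rz": 0.02,"grip": 8.5},{"dx": 0.3,"dy": 4.2,"dz": -0.6,"rx": 0,"ry": 0,"rz": 0.02,"grip": 8.5},{"dx": 0,"dy": 0,"dz": 0,"rx": 0,"ry": 0,"rz": 0,"grip": 8.5},{"dx": 0,"dy": 0,"dz": 0,"rx": 0,"ry": 0,"rz": 0,"grip": 8.5}]}}

```text
clock: 2.65
tcp_pos: [0.5685, -0.0489, 0.2621]
tool_rot: [-1.096, -2.925, -0.011]
wrist_force: [-0.1, -0.7, 0.7]
finger_gap: 0.994
```

Run:
```python
from h import *
s,T,p,d=snap("w2"); show(s); c=wproj(T,[.57,-.042,.1]).astype(int); print(c)
crop("w2",c[0]-90,c[0]+90,max(0,c[1]-80),c[1]+60,4,"w2a"); print(c[0]-90,max(0,c[1]-80))
```

```text
t 2.65 tcp [ 0.5685 -0.0489  0.2621] yaw y 48.92 zax [-0.015  0.013 -1.   ] F [-0.1 -0.7  0.7] M [-0.01  0.07  0.01] gap 0.994 q [-0.14  0.06  1.78  0.01  1.32 -0.99]
[261 170]
171 90
```

View pics/w2.png

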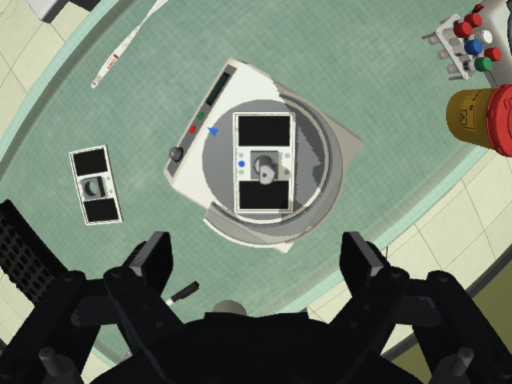

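View pics/w2a.png

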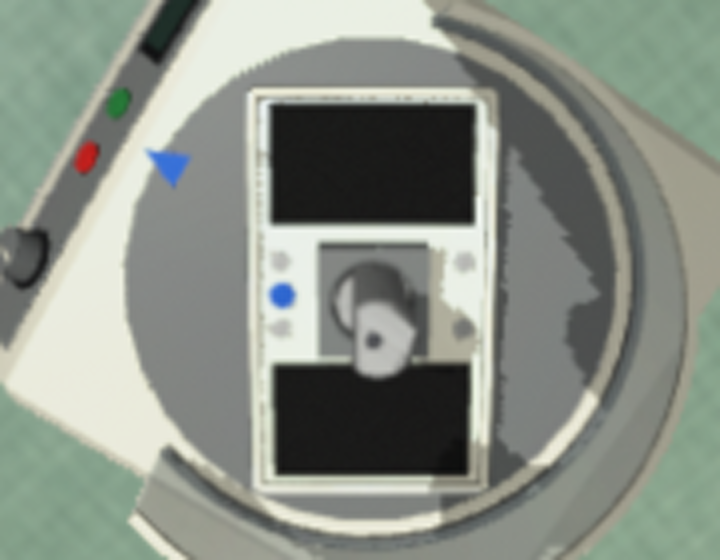

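Run:
```python
from h import *
T=np.load("w2.npz")["T"]
def B(x,y,z): return wat_z(T,171+x/4,90+y/4,z)[:2]
def yaw(a,b): v=b-a; return np.degrees(np.arctan2(v[1],v[0])).round(2),np.linalg.norm(v).round(4)
sh=B(375,340,.124); dot=B(283,296,.062); tri=B(170,165,.05)
print("shaft",sh,"dot",dot,yaw(dot,sh)); print("tri",tri,yaw(tri,sh))
g=[B(252,488,.071),B(250,90,.071),B(496,90,.071),B(488,488,.071)]
g=[B(255,490,.071),B(249,90,.071),B(496,90,.071),B(487,490,.071)]
print("lt",np.mean(g,0),yaw(g[0],g[1]),yaw(g[3],g[2]),yaw(g[1],g[2]),yaw(g[0],g[3]))
h=[B(*q,.076) for q in((320,244),(429,246),(429,360),(318,360))]
print("hub",np.mean(h,0),yaw(h[0],h[1]),yaw(h[3],h[0]))
mats=[B(*q,.068) for q in((270,104),(475,104),(470,475),(275,475))]
print(np.mean(mats,0),yaw(mats[0],mats[1]),yaw(mats[3],mats[0]),yaw(mats[2],mats[1]))
print("deck edge",yaw(B(10,350,.05),B(210,5,.05)))
def W(x,y,z): return wat_z(T,x,y,z)[:2]
print("front low corners",yaw(W(165,176,.0),W(232,58,0)))
crop("w2",150,370,45,260,3.6,"w2b")
```

```text
shaft [ 0.57162857 -0.03969955] dot [ 0.55544733 -0.05911156] (np.float64(50.19), np.float64(0.0253))
tri [ 0.50419214 -0.0598771 ] (np.float64(16.66), np.float64(0.0704))
lt [ 0.57128451 -0.03840005] (np.float64(138.84), np.float64(0.1177)) (np.float64(139.08), np.float64(0.1181)) (np.float64(49.12), np.float64(0.0691)) (np.float64(48.77), np.float64(0.0696))
hub [ 0.57237245 -0.03886542] (np.float64(47.93), np.float64(0.0305)) (np.float64(137.68), np.float64(0.0334))
[ 0.57159281 -0.03831527] (np.float64(49.11), np.float64(0.0579)) (np.float64(138.96), np.float64(0.1099)) (np.float64(139.4), np.float64(0.1102))
deck edge (np.float64(106.85), np.float64(0.1237))
front low corners (np.float64(107.59), np.float64(0.191))
```

View pics/w2b.png

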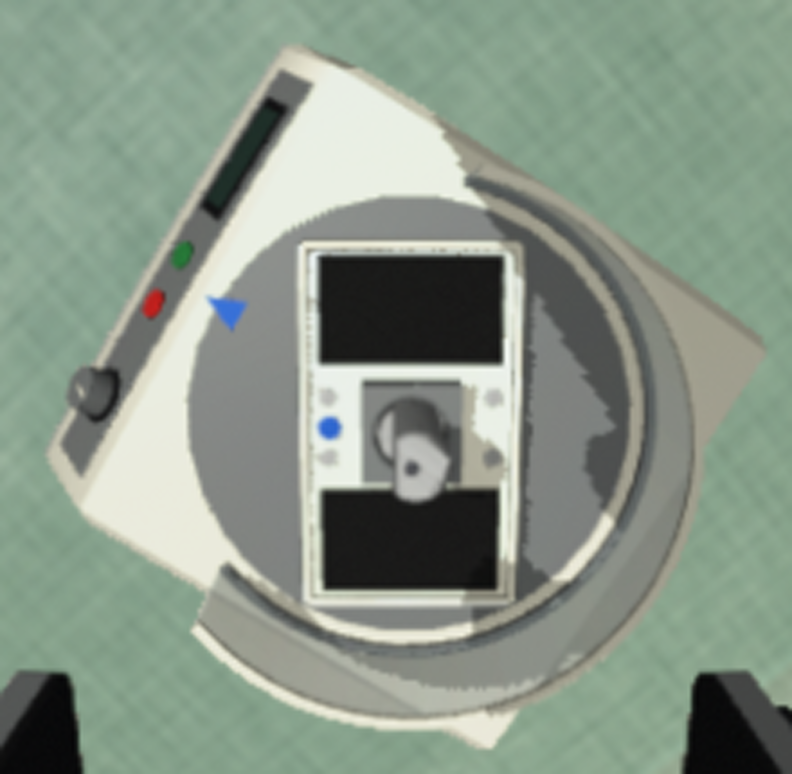

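Run:
```python
from h import *
plan([.572,-.0395,.145],49,n=4)
```

```text
{"dx": 0.03, "dy": 0.24, "dz": 2.93, "ry": -0.005}
{"dx": 0.05, "dy": 0.24, "dz": 2.93, "ry": -0.005}
{"dx": 0.06, "dy": 0.24, "dz": 2.93, "ry": -0.005}
{"dx": 0.08, "dy": 0.24, "dz": 2.93, "ry": -0.005}
```

>>> {"name": "play_rows", "arguments": {"rows": [{"dx": 0.05,"dy": 0.25,"dz": 2.9,"rx": 0,"ry": -0.005,"rz": 0,"grip": 8.5},{"dx": 0.05,"dy": 0.25,"dz": 2.9,"rx": 0,"ry": -0.005,"rz": 0,"grip": 8.5},{"dx": 0.05,"dy": 0.25,"dz": 2.9,"rx": 0,"ry": -0.005,"rz": 0,"grip": 8.5},{"dx": 0.05,"dy": 0.25,"dz": 2.9,"rx": 0,"ry": -0.005,"rz": 0,"grip": 8.5},{"dx": 0,"dy": 0,"dz": 0,"rx": 0,"ry": 0,"rz": 0,"grip": 8.5}]}}

```text
clock: 3.2
tcp_pos: [0.5705, -0.048, 0.1435]
tool_rot: [1.12, 2.931, -0.003]
wrist_force: [-0.4, 0.2, 0.1]
finger_gap: 0.996
```

Run:
```python
from h import *
s,T,p,d=snap("w3"); show(s); print(wproj(T,[.572,-.0397,.124]))
plan([.572,-.0395,.09],49,n=3)
```

```text
t 3.2 tcp [ 0.5705 -0.048   0.1435] yaw y 48.17 zax [ 0.003 -0.003 -1.   ] F [-0.4  0.2  0.1] M [-0.    0.04  0.07] gap 0.996 q [-0.13  0.14  1.92 -0.    1.08 -0.97]
[267.47115837 217.21337441]
{"dx": 0.21, "dy": 0.22, "dz": 1.86, "rz": -0.005}
{"dx": 0.21, "dy": 0.22, "dz": 1.86, "rz": -0.005}
{"dx": 0.2, "dy": 0.22, "dz": 1.86, "rz": -0.005}
```

View pics/w3.png

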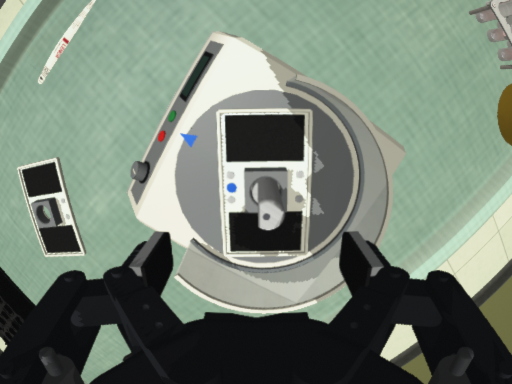

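>>> {"name": "play_rows", "arguments": {"rows": [{"dx": 0.4,"dy": 0.4,"dz": 1.0,"rx": 0,"ry": 0,"rz": -0.01,"grip": 8.5},{"dx": 0.2,"dy": 0.2,"dz": 2.2,"rx": 0,"ry": 0,"rz": -0.01,"grip": 8.5},{"dx": 0.1,"dy": 0.1,"dz": 2.2,"rx": 0,"ry": 0,"rz": 0,"grip": 5},{"dx": 0,"dy": 0,"dz": 0,"rx": 0,"ry": 0,"rz": 0,"grip": 4}], "squeeze": 40}}

```text
clock: 3.65
tcp_pos: [0.5764, -0.0416, 0.0973]
tool_rot: [1.09, 2.927, 0.003]
wrist_force: [0.1, 0.0, 0.3]
finger_gap: 0.689
```

Run:
```python
from h import *
show(observe())
plan([.572,-.0395,.09],49,n=1)
```

```text
t 3.65 tcp [ 0.5764 -0.0416  0.0973] yaw y 49.15 zax [ 0.018 -0.005 -1.   ] F [0.1 0.  0.3] M [-0.04  0.06 -0.02] gap 0.689 q [-0.11  0.19  1.96 -0.    0.98 -0.97]
{"dx": 0.48, "dy": -0.14, "dz": 0.73, "rx": 0.008, "ry": 0.017}
```

>>> {"name": "play_rows", "arguments": {"rows": [{"dx": 0.5,"dy": -0.1,"dz": 0.7,"rx": 0.01,"ry": 0.02,"rz": 0,"grip": 4},{"dx": 0,"dy": 0,"dz": 0,"rx": 0,"ry": 0,"rz": 0,"grip": 4}]}}

```text
clock: 3.85
tcp_pos: [0.5736, -0.0394, 0.0928]
tool_rot: [-1.096, -2.942, -0.0]
wrist_force: [-0.7, 0.9, -0.6]
finger_gap: 0.471
```

Run:
```python
from h import *
show(observe())
plan([.572,-.0395,.09],49,n=1)
```

```text
t 3.85 tcp [ 0.5736 -0.0394  0.0928] yaw y 49.13 zax [-0.001  0.001 -1.   ] F [-0.7  0.9 -0.6] M [ 0.05 -0.02  0.01] gap 0.471 q [-0.11  0.2   1.95  0.    0.99 -0.97]
{"dx": 0.11, "dy": -0.11, "dz": 0.28}
```

Close on the shaft.

>>> {"name": "play_rows", "arguments": {"rows": [{"dx": 0.1,"dy": -0.1,"dz": 0.2,"rx": 0,"ry": 0,"rz": 0,"grip": 2.5},{"dx": 0,"dy": 0,"dz": 0,"rx": 0,"ry": 0,"rz": 0,"grip": 0.5},{"dx": 0,"dy": 0,"dz": 0,"rx": 0,"ry": 0,"rz": 0,"grip": 0.5},{"dx": 0,"dy": 0,"dz": 0,"rx": 0,"ry": 0,"rz": 0,"grip": 0.5},{"dx": 0,"dy": 0,"dz": 0,"rx": 0,"ry": 0,"rz": 0,"grip": 0.5}], "squeeze": 40}}

```text
clock: 4.35
tcp_pos: [0.5739, -0.039, 0.0926]
tool_rot: [1.096, 2.942, 0.003]
wrist_force: [2.1, 1.4, -2.7]
finger_gap: 0.175
```

Run:
```python
from h import *
show(observe())
```

```text
t 4.35 tcp [ 0.5739 -0.039   0.0926] yaw y 49.13 zax [ 0.003  0.001 -1.   ] F [ 2.1  1.4 -2.7] M [-0.01 -0.    0.01] gap 0.175 q [-0.11  0.2   1.95  0.    0.98 -0.97]
```

>>> {"name": "play_rows", "arguments": {"rows": [{"dx": 0,"dy": 0,"dz": 0,"rx": 0,"ry": 0,"rz": 0.1,"grip": 0.5},{"dx": 0,"dy": 0,"dz": 0,"rx": 0,"ry": 0,"rz": 0.1,"grip": 0.5},{"dx": 0,"dy": 0,"dz": 0,"rx": 0,"ry": 0,"rz": 0.1,"grip": 0.5},{"dx": 0,"dy": 0,"dz": 0,"rx": 0,"ry": 0,"rz": 0.1,"grip": 0.5},{"dx": 0,"dy": 0,"dz": 0,"rx": 0,"ry": 0,"rz": 0.1,"grip": 0.5},{"dx": 0,"dy": 0,"dz": 0,"rx": 0,"ry": 0,"rz": 0,"grip": 0.5}]}}

```text
clock: 4.95
tcp_pos: [0.574, -0.0402, 0.0926]
tool_rot: [1.812, 2.563, 0.001]
wrist_force: [1.2, 0.6, -3.3]
finger_gap: 0.175
```

Run:
```python
from h import *
show(observe())
plan([.5745,-.0395,.0926],16.6,n=1)
```

```text
t 4.95 tcp [ 0.574  -0.0402  0.0926] yaw y 19.47 zax [ 0.003 -0.001 -1.   ] F [ 1.2  0.6 -3.3] M [ 0.09  0.03 -0.08] gap 0.175 q [-0.11  0.2   1.95 -0.    0.98 -0.45]
{"dx": 0.04, "dy": 0.07, "rz": 0.05}
```

>>> {"name": "play_rows", "arguments": {"rows": [{"dx": 0,"dy": 0,"dz": 0,"rx": 0,"ry": 0,"rz": 0.05,"grip": 0.5},{"dx": 0,"dy": 0,"dz": 0,"rx": 0,"ry": 0,"rz": 0.01,"grip": 0.5},{"dx": 0,"dy": 0,"dz": 0,"rx": 0,"ry": 0,"rz": 0,"grip": 0.5}]}}

```text
clock: 5.25
tcp_pos: [0.574, -0.0403, 0.0927]
tool_rot: [1.882, 2.512, 0.001]
wrist_force: [0.9, 1.3, -2.6]
finger_gap: 0.177
```

Run:
```python
from h import *
s,T,p,d=snap("w4");show(s)
crop("w4",100,420,10,290,2.4,"w4a")
```

```text
t 5.25 tcp [ 0.574  -0.0403  0.0927] yaw y 16.33 zax [ 0.003 -0.001 -1.   ] F [ 0.9  1.3 -2.6] M [0.02 0.01 0.03] gap 0.177 q [-0.11  0.2   1.95 -0.    0.98 -0.4 ]
```

View pics/w4a.png

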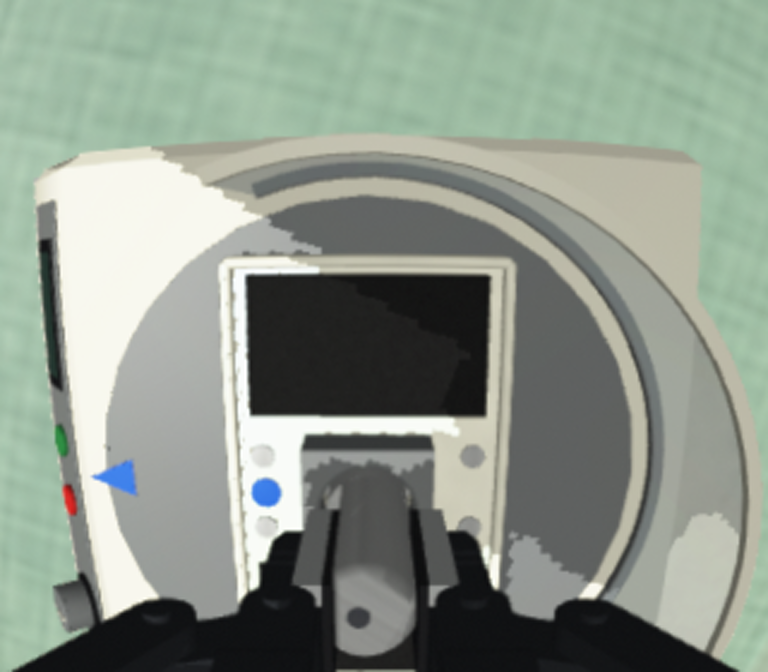

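>>> {"name": "play_rows", "arguments": {"rows": [{"dx": 0,"dy": 0,"dz": 0,"rx": 0,"ry": 0,"rz": 0,"grip": 5},{"dx": 0,"dy": 0,"dz": 0,"rx": 0,"ry": 0,"rz": 0,"grip": 5},{"dx": 0,"dy": 0,"dz": -1,"rx": 0,"ry": 0,"rz": 0,"grip": 5},{"dx": 0,"dy": 0,"dz": -3,"rx": 0,"ry": 0,"rz": 0,"grip": 8.5},{"dx": 0,"dy": 0,"dz": -4,"rx": 0,"ry": 0,"rz": 0,"grip": 8.5},{"dx": 0,"dy": 0,"dz": -4,"rx": 0,"ry": 0,"rz": 0,"grip": 8.5},{"dx": 0,"dy": 0,"dz": -4,"rx": 0,"ry": 0,"rz": 0,"grip": 8.5},{"dx": 0,"dy": 0,"dz": 0,"rx": 0,"ry": 0,"rz": 0,"grip": 8.5}]}}

```text
clock: 6.1
tcp_pos: [0.5734, -0.0405, 0.2637]
tool_rot: [1.876, 2.515, 0.002]
wrist_force: [1.1, -0.5, 1.0]
finger_gap: 0.999
```

Run:
```python
from h import *
s,T,p,d=snap("w5");show(s)
crop("w5",150,370,45,255,3.6,"w5a")
```

```text
t 6.1 tcp [ 0.5734 -0.0405  0.2637] yaw y 16.56 zax [ 0.004 -0.002 -1.   ] F [ 1.1 -0.5  1. ] M [ 0.03 -0.01 -0.03] gap 0.999 q [-0.11  0.05  1.79 -0.    1.3  -0.4 ]
```

View pics/w5a.png

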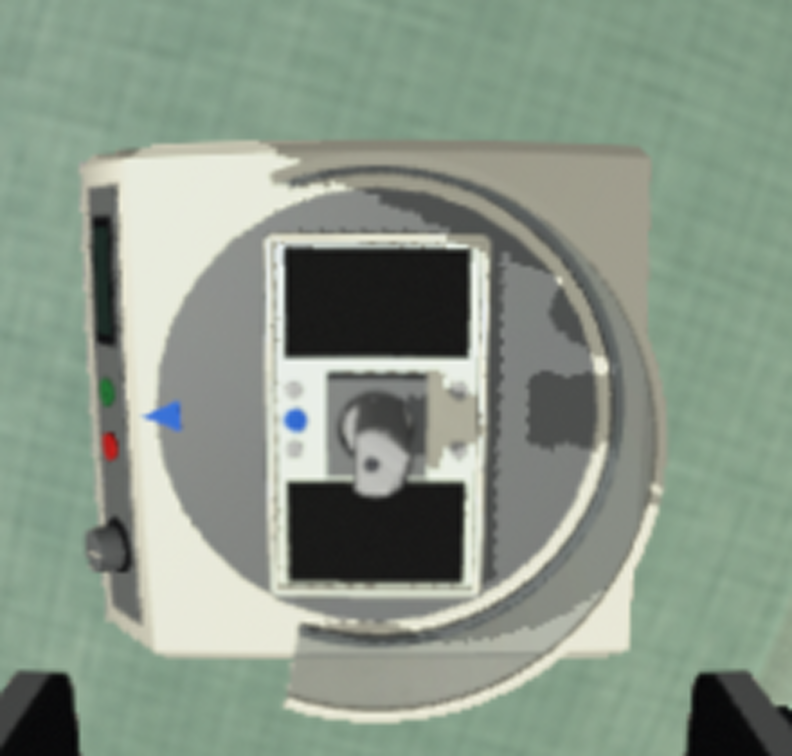

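Run:
```python
from h import *
T=np.load("w5.npz")["T"]
def B(x,y,z): return wat_z(T,150+x/3.6,45+y/3.6,z)[:2]
def yaw(a,b): v=b-a; return np.degrees(np.arctan2(v[1],v[0])).round(2),np.linalg.norm(v).round(4)
sh=B(373,463,.124); dot=B(295,420,.062); tri=B(168,416,.05)
print("shaft",sh,yaw(dot,sh),yaw(tri,sh),yaw(tri,dot))
g=[B(273,595,.071),B(266,236,.071),B(490,237,.071),B(480,596,.071)]
print("lt",np.mean(g,0),yaw(g[0],g[1]),yaw(g[3],g[2]),yaw(g[1],g[2]),yaw(g[0],g[3]))
m=[B(*q,.068) for q in((284,248),(470,248),(464,580),(289,580))]
print(np.mean(m,0),yaw(m[0],m[1]),yaw(m[3],m[0]),yaw(m[2],m[1]))
print("deck edges",yaw(B(157,655,.05),B(125,155,.05)),yaw(B(157,655,.05),B(630,652,.05)),yaw(B(650,158,.05),B(140,150,.05)))
plan([.4347,-.2618,.12],55.8)
```

```text
shaft [ 0.57139499 -0.03925585] (np.float64(17.53), np.float64(0.0259)) (np.float64(17.39), np.float64(0.0706)) (np.float64(17.31), np.float64(0.0448))
lt [ 0.57226327 -0.03826833] (np.float64(106.26), np.float64(0.1183)) (np.float64(106.16), np.float64(0.1183)) (np.float64(16.2), np.float64(0.0696)) (np.float64(16.14), np.float64(0.0694))
[ 0.57201745 -0.03800017] (np.float64(16.45), np.float64(0.0583)) (np.float64(106.22), np.float64(0.11)) (np.float64(106.49), np.float64(0.11))
deck edges (np.float64(107.38), np.float64(0.1786)) (np.float64(16.74), np.float64(0.1744)) (np.float64(-164.25), np.float64(0.1699))
{"dx": -2.47, "dy": -2.78, "dz": 2.02, "rz": -0.098}
{"dx": -2.19, "dy": -3.01, "dz": 2.01, "rz": -0.098}
{"dx": -1.88, "dy": -3.21, "dz": 2.01, "rz": -0.098}
{"dx": -1.56, "dy": -3.38, "dz": 2.01, "rz": -0.098}
{"dx": -1.22, "dy": -3.52, "dz": 2.01, "rz": -0.098}
{"dx": -0.87, "dy": -3.62, "dz": 2.01, "rz": -0.098}
{"dx": -0.52, "dy": -3.69, "dz": 2.01, "rz": -0.098}
```

>>> {"name": "play_rows", "arguments": {"rows": [{"dx": -2.5,"dy": -2.8,"dz": 0.5,"rx": 0,"ry": 0,"rz": -0.1,"grip": 8.5},{"dx": -2.2,"dy": -3.0,"dz": 1,"rx": 0,"ry": 0,"rz": -0.1,"grip": 8.5},{"dx": -1.9,"dy": -3.2,"dz": 2,"rx": 0,"ry": 0,"rz": -0.1,"grip": 8.5},{"dx": -1.6,"dy": -3.4,"dz": 2,"rx": 0,"ry": 0,"rz": -0.1,"grip": 8.5},{"dx": -1.2,"dy": -3.5,"dz": 2.5,"rx": 0,"ry": 0,"rz": -0.1,"grip": 8.5},{"dx": -0.9,"dy": -3.6,"dz": 3,"rx": 0,"ry": 0,"rz": -0.1,"grip": 8.5},{"dx": -0.5,"dy": -3.7,"dz": 3,"rx": 0,"ry": 0,"rz": -0.1,"grip": 8.5},{"dx": 0,"dy": 0,"dz": 0,"rx": 0,"ry": 0,"rz": 0,"grip": 8.5}]}}

```text
clock: 6.95
tcp_pos: [0.4338, -0.2692, 0.115]
tool_rot: [0.845, 3.024, 0.003]
wrist_force: [0.0, 0.6, -0.8]
finger_gap: 0.994
```

Run:
```python
from h import *
show(observe())
plan([.4347,-.2618,.09],55.8,n=2)
```

```text
t 6.95 tcp [ 0.4338 -0.2692  0.115 ] yaw y 58.76 zax [ 0.002  0.001 -1.   ] F [ 0.   0.6 -0.8] M [ 0.01  0.04 -0.02] gap 0.994 q [-0.61  0.06  2.07  0.    1.01 -1.63]
{"dx": 0.15, "dy": 0.34, "dz": 1.25, "rz": 0.026}
{"dx": 0.16, "dy": 0.34, "dz": 1.25, "rz": 0.026}
```

>>> {"name": "play_rows", "arguments": {"rows": [{"dx": 0.3,"dy": 0.6,"dz": 1.2,"rx": 0,"ry": 0,"rz": 0.05,"grip": 7},{"dx": 0,"dy": 0.1,"dz": 1.2,"rx": 0,"ry": 0,"rz": 0,"grip": 6},{"dx": 0,"dy": 0,"dz": 0,"rx": 0,"ry": 0,"rz": 0,"grip": 6}]}}

```text
clock: 7.25
tcp_pos: [0.4329, -0.2611, 0.0884]
tool_rot: [-0.929, -2.999, -0.006]
wrist_force: [0.9, 0.2, -0.0]
finger_gap: 0.704
```

Run:
```python
from h import *
s,T,p,d=snap("w6");show(s); print(wproj(T,[.4347,-.2618,.02]))
crop("w6",150,362,70,290,3.4,"w6a")
plan([.4347,-.2618,.02],55.8,n=3)
```

```text
t 7.25 tcp [ 0.4329 -0.2611  0.0884] yaw y 55.57 zax [-0.001  0.004 -1.   ] F [ 0.9  0.2 -0. ] M [ 0.03 -0.02  0.  ] gap 0.704 q [-0.59  0.08  2.1   0.    0.96 -1.57]
[255.61038704 201.01086316]
{"dx": -0.05, "dz": 2.3}
{"dx": -0.05, "dy": 0.01, "dz": 2.3}
{"dx": -0.05, "dy": 0.01, "dz": 2.3}
```

View pics/w6a.png

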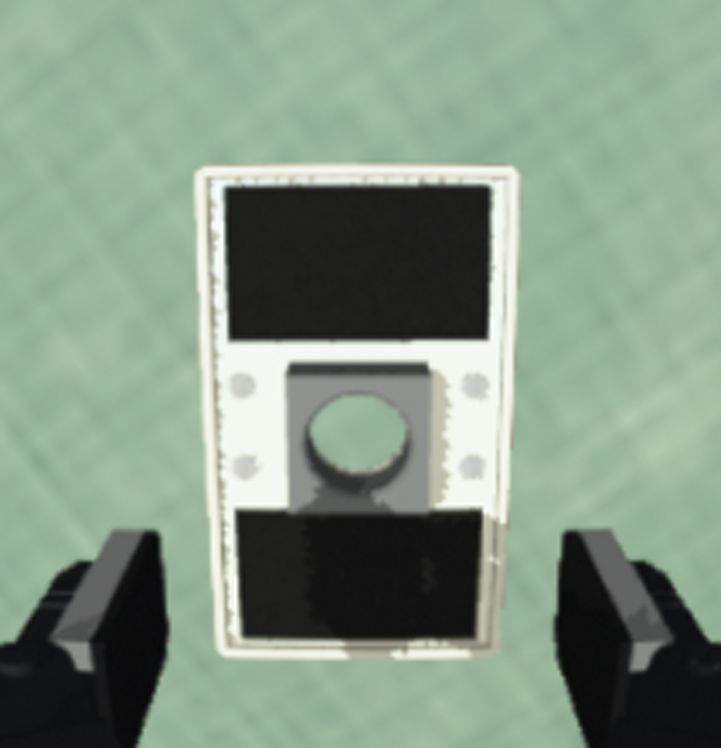

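>>> {"name": "play_rows", "arguments": {"rows": [{"dx": -0.1,"dy": 0,"dz": 2.5,"rx": 0,"ry": 0,"rz": 0,"grip": 6},{"dx": -0.1,"dy": 0,"dz": 2.5,"rx": 0,"ry": 0,"rz": 0,"grip": 6},{"dx": 0,"dy": 0,"dz": 1.8,"rx": 0,"ry": 0,"rz": 0,"grip": 6},{"dx": 0,"dy": 0,"dz": 0,"rx": 0,"ry": 0,"rz": 0,"grip": 6}]}}

```text
clock: 7.7
tcp_pos: [0.4412, -0.2633, 0.0244]
tool_rot: [0.917, 2.995, 0.001]
wrist_force: [0.1, 0.4, 0.8]
finger_gap: 0.703
```

Run:
```python
from h import *
show(observe())
plan([.4347,-.2618,.01],55.8,n=1)
```

```text
t 7.7 tcp [ 0.4412 -0.2633  0.0244] yaw y 55.95 zax [ 0.009 -0.002 -1.   ] F [0.1 0.4 0.8] M [0.02 0.05 0.04] gap 0.703 q [-0.59  0.18  2.13  0.    0.82 -1.57]
{"dx": 0.63, "dy": -0.25, "dz": 1.43, "ry": 0.008}
```

>>> {"name": "play_rows", "arguments": {"rows": [{"dx": 0.6,"dy": -0.2,"dz": 0.8,"rx": 0,"ry": 0.01,"rz": 0,"grip": 6},{"dx": 0.1,"dy": -0.1,"dz": 0.5,"rx": 0,"ry": 0,"rz": 0,"grip": 6},{"dx": 0,"dy": 0,"dz": 0,"rx": 0,"ry": 0,"rz": 0,"grip": 6}]}}

```text
clock: 8.0
tcp_pos: [0.4361, -0.2625, 0.0136]
tool_rot: [0.915, 3.002, 0.004]
wrist_force: [0.8, -0.3, 0.4]
finger_gap: 0.703
```

Run:
```python
from h import *
show(observe())
plan([.4347,-.2618,.009],55.8,n=1)
```

```text
t 8.0 tcp [ 0.4361 -0.2625  0.0136] yaw y 56.08 zax [ 0.004  0.001 -1.   ] F [ 0.8 -0.3  0.4] M [ 0.01  0.04 -0.  ] gap 0.703 q [-0.59  0.2   2.14  0.    0.8  -1.57]
{"dx": 0.15, "dy": -0.02, "dz": 0.46, "rz": 0.005}
```

Lower the last bit and close.

>>> {"name": "play_rows", "arguments": {"rows": [{"dx": 0.15,"dy": 0,"dz": 0.45,"rx": 0,"ry": 0.004,"rz": 0,"grip": 5},{"dx": 0,"dy": 0,"dz": 0,"rx": 0,"ry": 0,"rz": 0,"grip": 4},{"dx": 0,"dy": 0,"dz": 0,"rx": 0,"ry": 0,"rz": 0,"grip": 2.5},{"dx": 0,"dy": 0,"dz": 0,"rx": 0,"ry": 0,"rz": 0,"grip": 2.5},{"dx": 0,"dy": 0,"dz": 0,"rx": 0,"ry": 0,"rz": 0,"grip": 2.5}], "squeeze": 40}}

```text
clock: 8.5
tcp_pos: [0.4362, -0.2628, 0.011]
tool_rot: [0.916, 3.002, 0.004]
wrist_force: [1.0, -0.0, -1.1]
finger_gap: 0.356
```

Run:
```python
from h import *
s,T,p,d=snap("w7");show(s); 
crop("w7",150,362,100,320,3.4,"w7a")
```

```text
t 8.5 tcp [ 0.4362 -0.2628  0.011 ] yaw y 56.07 zax [ 0.003  0.001 -1.   ] F [ 1.  -0.  -1.1] M [-0.06  0.02  0.01] gap 0.356 q [-0.59  0.2   2.14  0.    0.8  -1.57]
```

View pics/w7a.png

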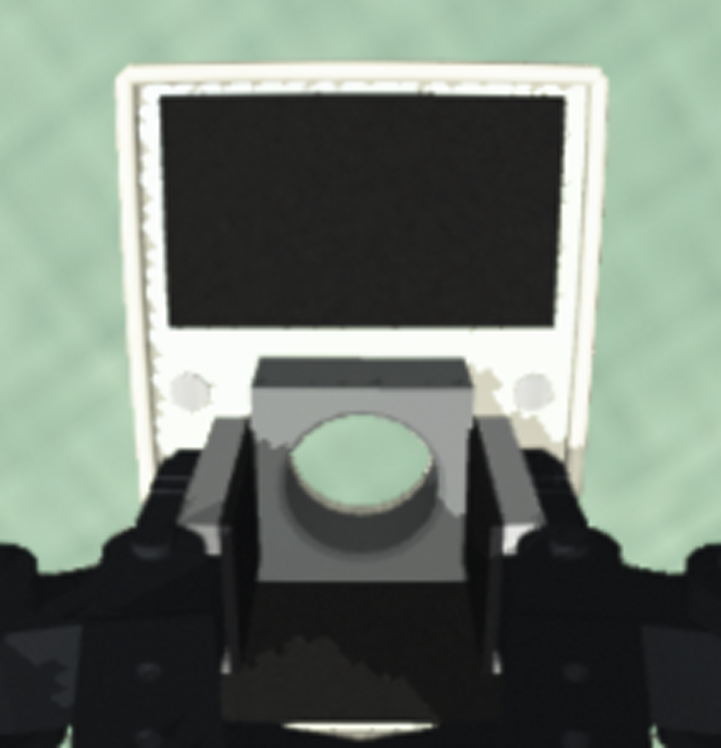

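Run:
```python
from h import *
Z=np.load("w7.npz");T=Z["T"]
s=observe();Rm=R.from_rotvec(s["tool_rot"]).as_matrix()
def B(x,y,z): return wat_z(T,150+x/3.4,100+y/3.4,z)
h=[B(*q,.020) for q in((253,388),(472,388),(467,580),(260,580))]
b=[B(*q,.020) for q in((363,412),(363,553),(288,475),(438,475))]
for n,q in(("hub",np.mean(h,0)),("bore",np.mean(b,0))): print(n,q, "tool",((q-s["tcp_pos"])@Rm).round(4))
print([np.linalg.norm(h[i]-h[i-1]).round(4) for i in range(4)])
plan([.572,-.0392,.2],16.6)
```

```text
hub [ 0.4355917  -0.26122323  0.02      ] tool [ 0.0013  0.001  -0.009 ]
bore [ 0.43432224 -0.26038342  0.02      ] tool [ 0.0029  0.001  -0.009 ]
[np.float64(0.0321), np.float64(0.0311), np.float64(0.0321), np.float64(0.032)]
{"dx": 0.15, "dy": 3.27, "dz": -2.35, "rz": 0.086}
{"dx": 0.43, "dy": 3.25, "dz": -2.35, "rz": 0.086}
{"dx": 0.71, "dy": 3.2, "dz": -2.36, "rz": 0.086}
{"dx": 0.98, "dy": 3.12, "dz": -2.36, "rz": 0.086}
{"dx": 1.24, "dy": 3.03, "dz": -2.36, "rz": 0.086}
{"dx": 1.5, "dy": 2.91, "dz": -2.36, "rz": 0.086}
{"dx": 1.74, "dy": 2.77, "dz": -2.36, "rz": 0.086}
{"dx": 1.98, "dy": 2.61, "dz": -2.36, "rz": 0.086}
```

>>> {"name": "play_rows", "arguments": {"rows": [{"dx": 0,"dy": 0,"dz": -3,"rx": 0,"ry": 0,"rz": 0,"grip": 2.5},{"dx": 0,"dy": 0,"dz": -4,"rx": 0,"ry": 0,"rz": 0,"grip": 2.5},{"dx": 0.2,"dy": 3.3,"dz": -4,"rx": 0,"ry": 0,"rz": 0.085,"grip": 2.5},{"dx": 0.4,"dy": 3.3,"dz": -4,"rx": 0,"ry": 0,"rz": 0.085,"grip": 2.5},{"dx": 0.7,"dy": 3.2,"dz": -2.5,"rx": 0,"ry": 0,"rz": 0.085,"grip": 2.5},{"dx": 1.0,"dy": 3.1,"dz": -2,"rx": 0,"ry": 0,"rz": 0.085,"grip": 2.5},{"dx": 1.2,"dy": 3.0,"dz": 0,"rx": 0,"ry": 0,"rz": 0.085,"grip": 2.5},{"dx": 1.5,"dy": 2.9,"dz": 0,"rx": 0,"ry": 0,"rz": 0.085,"grip": 2.5},{"dx": 1.7,"dy": 2.8,"dz": 0,"rx": 0,"ry": 0,"rz": 0.085,"grip": 2.5}]}}

```text
clock: 9.45
tcp_pos: [0.557, -0.064, 0.212]
tool_rot: [-1.797, -2.574, -0.009]
wrist_force: [-0.7, 0.1, -1.1]
finger_gap: 0.36
```

Run:
```python
from h import *
show(observe())
plan([.572,-.0409,.18],16.4)
```

```text
t 9.45 tcp [ 0.557 -0.064  0.212] yaw y 20.18 zax [ 0.001  0.006 -1.   ] F [-0.7  0.1 -1.1] M [-0.08 -0.01  0.04] gap 0.36 q [-0.16  0.06  1.87  0.01  1.21 -0.52]
{"dx": 1.63, "dy": 2.2, "dz": 3.21, "ry": -0.005, "rz": 0.066}
```

>>> {"name": "play_rows", "arguments": {"rows": [{"dx": 0.8,"dy": 1.1,"dz": 1.3,"rx": 0,"ry": 0,"rz": 0.035,"grip": 2.5},{"dx": 0.8,"dy": 1.1,"dz": 1.3,"rx": 0,"ry": 0,"rz": 0.03,"grip": 2.5},{"dx": 0,"dy": 0,"dz": 0,"rx": 0,"ry": 0,"rz": 0,"grip": 2.5}]}}

```text
clock: 9.75
tcp_pos: [0.5751, -0.0362, 0.1857]
tool_rot: [-1.879, -2.516, -0.012]
wrist_force: [-0.9, -0.5, -2.2]
finger_gap: 0.363
```

Run:
```python
from h import *
s,T,p,d=snap("w8");show(s); print(wproj(T,[.572,-.0395,.124]))
crop("w8",150,362,100,320,3.4,"w8a")
plan([.572,-.0409,.16],16.4)
```

```text
t 9.75 tcp [ 0.5751 -0.0362  0.1857] yaw y 16.5 zax [ 0.003  0.007 -1.   ] F [-0.9 -0.5 -2.2] M [-0.03  0.05 -0.02] gap 0.363 q [-0.11  0.11  1.87  0.01  1.16 -0.4 ]
[249.87402997 205.00275797]
{"dx": -0.3, "dy": -0.41, "dz": 2.63, "rx": 0.005, "ry": -0.005}
```

View pics/w8a.png

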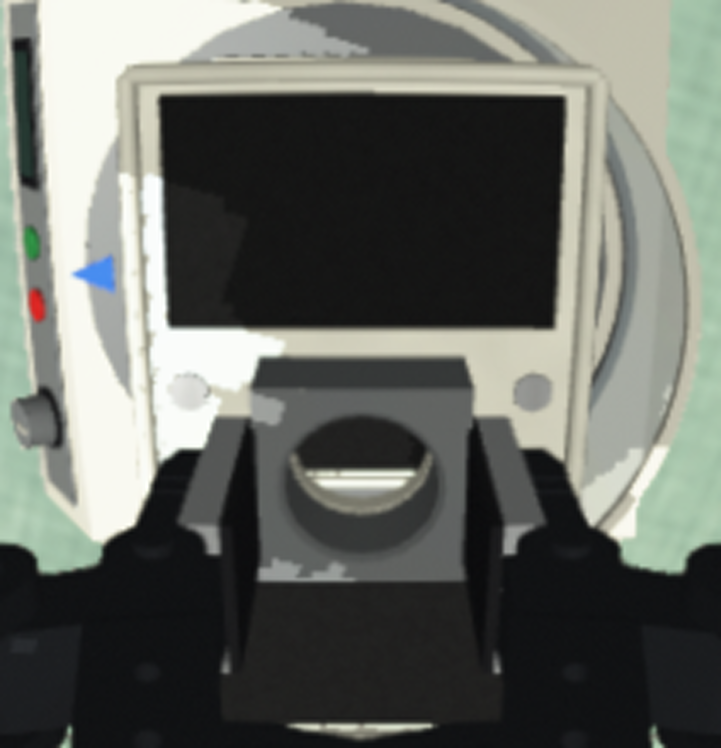

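>>> {"name": "play_rows", "arguments": {"rows": [{"dx": -0.3,"dy": -0.4,"dz": 1.5,"rx": 0.005,"ry": -0.005,"rz": 0,"grip": 2.5},{"dx": -0.1,"dy": -0.1,"dz": 1.5,"rx": 0,"ry": 0,"rz": 0,"grip": 2.5},{"dx": 0,"dy": 0,"dz": 0,"rx": 0,"ry": 0,"rz": 0,"grip": 2.5}]}}

```text
clock: 10.1
tcp_pos: [0.5702, -0.0442, 0.1545]
tool_rot: [1.879, 2.517, -0.002]
wrist_force: [-0.6, -0.9, -2.3]
finger_gap: 0.361
```

Run:
```python
from h import *
s,T,p,d=snap("w9");show(s); print(wproj(T,[.572,-.0395,.124]))
crop("w9",200,312,180,300,6,"w9a")
plan([.5722,-.0409,.143],16.4)
```

```text
t 10.1 tcp [ 0.5702 -0.0442  0.1545] yaw y 16.53 zax [-0.    -0.001 -1.   ] F [-0.6 -0.9 -2.3] M [-0.02  0.04  0.  ] gap 0.361 q [-0.12  0.13  1.91 -0.    1.1  -0.41]
[260.55711032 211.66828646]
{"dx": 0.28, "dy": 0.25, "dz": 1.24}
```

View pics/w9a.png

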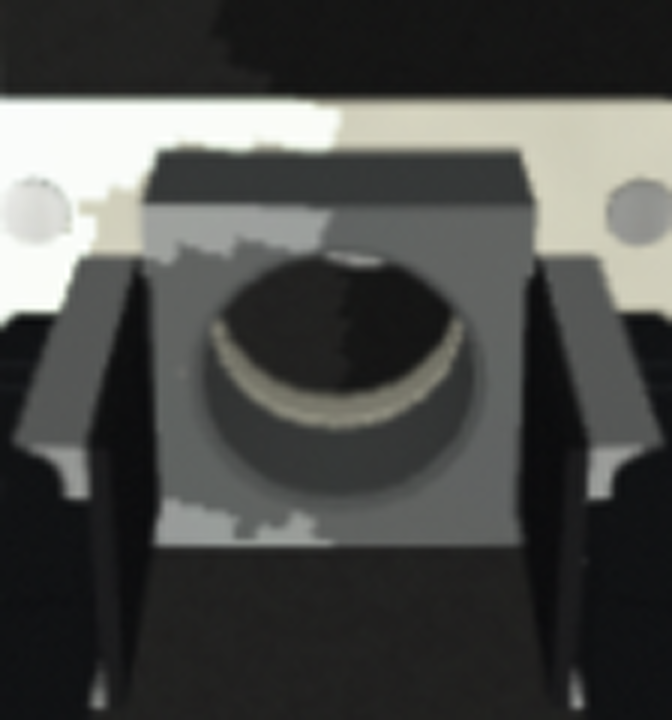

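>>> {"name": "play_rows", "arguments": {"rows": [{"dx": 0.3,"dy": 0.2,"dz": 0.6,"rx": 0,"ry": 0,"rz": 0,"grip": 2.5},{"dx": 0.05,"dy": 0.05,"dz": 0.3,"rx": 0,"ry": 0,"rz": 0,"grip": 2.5},{"dx": 0,"dy": 0,"dz": 0,"rx": 0,"ry": 0,"rz": 0,"grip": 2.5}]}}

```text
clock: 10.45
tcp_pos: [0.5724, -0.041, 0.1464]
tool_rot: [1.88, 2.514, 0.0]
wrist_force: [-0.7, -0.4, -1.4]
finger_gap: 0.357
```

Run:
```python
from h import *
s,T,p,d=snap("w10");show(s); print(wproj(T,[.572,-.0395,.124]))
crop("w10",200,312,180,300,6,"w10a")
plan([.5722,-.0409,.140],16.4)
```

```text
t 10.45 tcp [ 0.5724 -0.041   0.1464] yaw y 16.42 zax [ 0.002 -0.001 -1.   ] F [-0.7 -0.4 -1.4] M [-0.02  0.09  0.  ] gap 0.357 q [-0.11  0.14  1.91 -0.    1.08 -0.4 ]
[255.56849112 220.23480586]
{"dx": 0.01, "dy": -0.02, "dz": 0.65}
```

View pics/w10a.png

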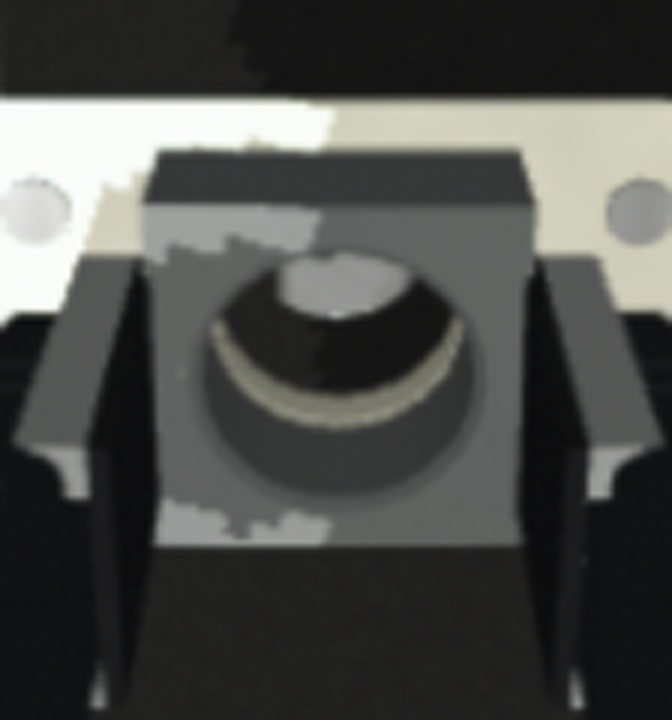

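Run:
```python
from h import *
T=np.load("w10.npz")["T"]; s=observe();Rm=R.from_rotvec(s["tool_rot"]).as_matrix()
def B(x,y,z): return ((wat_z(T,200+x/6,180+y/6,z)-s["tcp_pos"])@Rm*1000).round(2)
u=s["tcp_pos"][2]-.011
print("shaft near",B(343,317,.124),"flat",B(278,290,.124))
print("bore bottom inner",B(338,395,u),"outer",B(338,427,u),B(338,427,u+.002),"corner",B(215,330,u),B(460,325,u))
print("bore top far/near",B(340,252,u+.02),B(340,500,u+.02),"l r",B(200,375,u+.02),B(478,375,u+.02),"hub",B(143,205,u+.02),B(535,205,u+.02),B(520,546,u+.02),B(155,546,u+.02))
```

```text
shaft near [-6.78  0.93 22.56] flat [-3.76 -5.62 22.55]
bore bottom inner [-9.74  0.41 11.02] outer [-13.26   0.41  11.02] [-12.18   0.41   9.02] corner [ -2.8  -11.24  10.99] [-2.32 11.97 11.02]
bore top far/near [13.68  0.57 -9.02] [-9.65  0.57 -8.98] l r [  2.48 -11.09  -9.02] [ 2.43 12.07 -8.99] hub [ 17.74 -15.26  -9.05] [17.68 16.25 -9.01] [-14.61  16.32  -8.95] [-14.54 -15.61  -9.  ]
```

>>> {"name": "play_rows", "arguments": {"rows": [{"dx": 0,"dy": 0,"dz": 0.5,"rx": 0,"ry": 0,"rz": 0,"grip": 2.5},{"dx": 0,"dy": 0,"dz": 0.3,"rx": 0,"ry": 0,"rz": 0,"grip": 2.5}]}}

```text
clock: 10.7
tcp_pos: [0.5734, -0.041, 0.1393]
tool_rot: [1.878, 2.513, 0.002]
wrist_force: [-0.0, 0.2, -1.6]
finger_gap: 0.356
```

Run:
```python
from h import *
show(observe())
plan([.5722,-.0409,.130],16.4,n=1)
```

```text
t 10.7 tcp [ 0.5734 -0.041   0.1393] yaw y 16.44 zax [ 0.004 -0.002 -1.   ] F [-0.   0.2 -1.6] M [-0.    0.03 -0.07] gap 0.356 q [-0.11  0.15  1.92 -0.    1.07 -0.4 ]
{"dx": 0.05, "dy": -0.12, "dz": 0.93}
```

>>> {"name": "play_rows", "arguments": {"rows": [{"dx": 0.05,"dy": -0.15,"dz": 0.4,"rx": 0,"ry": 0,"rz": 0,"grip": 2.5},{"dx": 0.02,"dy": -0.05,"dz": 0.3,"rx": 0,"ry": 0,"rz": 0,"grip": 2.5}]}}

```text
clock: 10.9
tcp_pos: [0.5714, -0.0409, 0.1319]
tool_rot: [1.878, 2.513, 0.002]
wrist_force: [0.2, 0.5, -1.0]
finger_gap: 0.361
```

Run:
```python
from h import *
s,T,p,d=snap("w11");show(s)
crop("w11",200,312,180,300,6,"w11a")
plan([.5722,-.0409,.124],16.4,n=1)
```

```text
t 10.9 tcp [ 0.5714 -0.0409  0.1319] yaw y 16.45 zax [ 0.005 -0.002 -1.   ] F [ 0.2  0.5 -1. ] M [ 0.04 -0.02  0.07] gap 0.361 q [-0.11  0.15  1.93 -0.    1.05 -0.4 ]
{"dx": -0.04, "dy": 0.1, "dz": 0.73}
```

View pics/w11a.png

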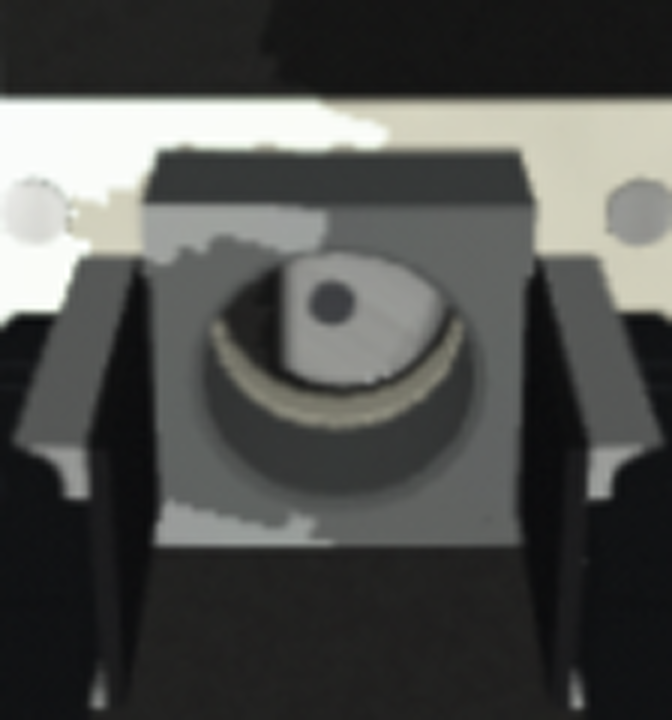

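>>> {"name": "play_rows", "arguments": {"rows": [{"dx": 0,"dy": 0,"dz": 0.5,"rx": 0,"ry": 0.004,"rz": 0,"grip": 2.5},{"dx": 0,"dy": -0.05,"dz": 0.5,"rx": 0,"ry": 0,"rz": 0,"grip": 2.5}]}}

```text
clock: 11.15
tcp_pos: [0.5711, -0.041, 0.1213]
tool_rot: [1.88, 2.515, 0.007]
wrist_force: [-0.5, 0.3, -1.7]
finger_gap: 0.36
```

Run:
```python
from h import *
show(observe())
plan([.5720,-.0409,.110],16.4,n=1)
```

```text
t 11.15 tcp [ 0.5711 -0.041   0.1213] yaw y 16.46 zax [ 0.004  0.002 -1.   ] F [-0.5  0.3 -1.7] M [ 0.03  0.   -0.02] gap 0.36 q [-0.12  0.16  1.94  0.    1.04 -0.41]
{"dx": -0.02, "dy": 0.08, "dz": 1.13, "rx": 0.005}
```

>>> {"name": "play_rows", "arguments": {"rows": [{"dx": 0,"dy": 0.05,"dz": 0.5,"rx": 0.004,"ry": 0,"rz": 0,"grip": 2.5},{"dx": 0,"dy": 0,"dz": 0.5,"rx": 0,"ry": 0,"rz": 0,"grip": 2.5}]}}

```text
clock: 11.35
tcp_pos: [0.5715, -0.0409, 0.1103]
tool_rot: [-1.88, -2.516, -0.001]
wrist_force: [-0.3, 0.8, -1.4]
finger_gap: 0.362
```

Run:
```python
from h import *
show(observe())
plan([.5720,-.0409,.100],16.4,n=1)
```

```text
t 11.35 tcp [ 0.5715 -0.0409  0.1103] yaw y 16.44 zax [-0.     0.001 -1.   ] F [-0.3  0.8 -1.4] M [-0.02 -0.01 -0.03] gap 0.362 q [-0.12  0.18  1.94  0.    1.02 -0.4 ]
{"dx": -0.01, "dy": 0.05, "dz": 1.03}
```

>>> {"name": "play_rows", "arguments": {"rows": [{"dx": 0,"dy": 0.05,"dz": 0.5,"rx": 0,"ry": 0,"rz": 0,"grip": 2.5},{"dx": 0,"dy": 0,"dz": 0.5,"rx": 0,"ry": 0,"rz": 0,"grip": 2.5},{"dx": 0,"dy": 0,"dz": 0.4,"rx": 0,"ry": 0,"rz": 0,"grip": 2.5}]}}

```text
clock: 11.65
tcp_pos: [0.5718, -0.0407, 0.0945]
tool_rot: [-1.88, -2.515, -0.001]
wrist_force: [-0.6, 0.4, -1.7]
finger_gap: 0.359
```

Run:
```python
from h import *
show(observe())
plan([.5720,-.0409,.087],16.4,n=1)
```

```text
t 11.65 tcp [ 0.5718 -0.0407  0.0945] yaw y 16.45 zax [-0.001  0.001 -1.   ] F [-0.6  0.4 -1.7] M [-0.02 -0.03  0.01] gap 0.359 q [-0.12  0.2   1.95  0.    0.99 -0.4 ]
{"dx": -0.03, "dy": 0.01, "dz": 0.75}
```

>>> {"name": "play_rows", "arguments": {"rows": [{"dx": 0,"dy": 0,"dz": 0.35,"rx": 0,"ry": 0,"rz": 0,"grip": 2.5},{"dx": 0,"dy": 0,"dz": 0.25,"rx": 0,"ry": 0,"rz": 0,"grip": 2.5},{"dx": 0,"dy": 0,"dz": 0,"rx": 0,"ry": 0,"rz": 0,"grip": 2.5}]}}

```text
clock: 11.95
tcp_pos: [0.5712, -0.0406, 0.087]
tool_rot: [-1.879, -2.514, 0.001]
wrist_force: [0.1, -0.3, -1.6]
finger_gap: 0.361
```

Run:
```python
from h import *
show(observe())
plan([.5720,-.0409,.087],16.4,n=1)
```

```text
t 11.95 tcp [ 0.5712 -0.0406  0.087 ] yaw y 16.45 zax [-0.003  0.002 -1.   ] F [ 0.1 -0.3 -1.6] M [-0.05  0.   -0.02] gap 0.361 q [-0.12  0.21  1.96  0.    0.98 -0.4 ]
{"dx": -0.05, "dy": 0.07}
```

>>> {"name": "play_rows", "arguments": {"rows": [{"dx": 0,"dy": 0.05,"dz": 0.1,"rx": 0,"ry": 0,"rz": 0,"grip": 2.5},{"dx": 0,"dy": 0,"dz": 0.1,"rx": 0,"ry": 0,"rz": 0,"grip": 2.5},{"dx": 0,"dy": 0,"dz": 0,"rx": 0,"ry": 0,"rz": 0,"grip": 2.5}]}}

```text
clock: 12.25
tcp_pos: [0.5719, -0.0406, 0.0873]
tool_rot: [-1.879, -2.514, 0.001]
wrist_force: [0.3, -0.4, -0.8]
finger_gap: 0.362
```

Run:
```python
from h import *
show(observe())
plan([.5720,-.0409,.087],16.4,n=1)
```

```text
t 12.25 tcp [ 0.5719 -0.0406  0.0873] yaw y 16.46 zax [-0.003  0.001 -1.   ] F [ 0.3 -0.4 -0.8] M [ 0.04 -0.04 -0.05] gap 0.362 q [-0.11  0.21  1.96  0.    0.98 -0.4 ]
{"dx": -0.04, "dz": 0.03}
```

>>> {"name": "play_rows", "arguments": {"rows": [{"dx": 0,"dy": 0,"dz": 0.15,"rx": 0,"ry": 0,"rz": 0,"grip": 2.5},{"dx": 0,"dy": 0,"dz": 0,"rx": 0,"ry": 0,"rz": 0,"grip": 4},{"dx": 0,"dy": 0,"dz": 0,"rx": 0,"ry": 0,"rz": 0,"grip": 5},{"dx": 0,"dy": 0,"dz": 0,"rx": 0,"ry": 0,"rz": 0,"grip": 5.5}]}}

```text
clock: 12.65
tcp_pos: [0.5735, -0.0408, 0.0873]
tool_rot: [1.88, 2.516, 0.002]
wrist_force: [0.6, 0.5, -0.9]
finger_gap: 0.644
```

Run:
```python
from h import *
s,T,p,d=snap("w12");show(s)
crop("w12",150,362,100,320,3.4,"w12a")
```

```text
t 12.65 tcp [ 0.5735 -0.0408  0.0873] yaw y 16.45 zax [ 0.001  0.001 -1.   ] F [ 0.6  0.5 -0.9] M [0.03 0.08 0.  ] gap 0.644 q [-0.11  0.21  1.96  0.    0.98 -0.4 ]
```

View pics/w12a.png

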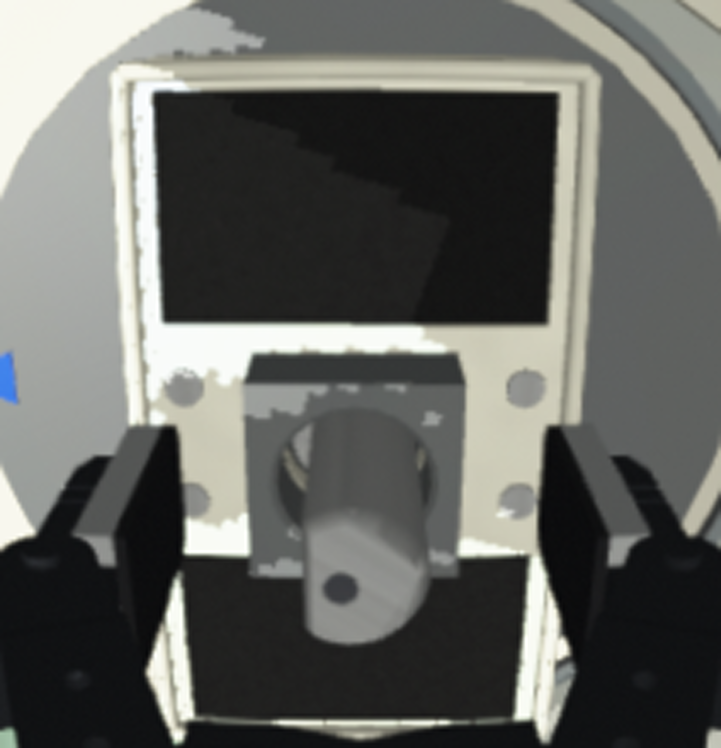

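>>> {"name": "play_rows", "arguments": {"rows": [{"dx": 0,"dy": 0,"dz": -0.5,"rx": 0,"ry": 0,"rz": 0,"grip": 7},{"dx": 0,"dy": 0,"dz": -3,"rx": 0,"ry": 0,"rz": 0,"grip": 8.5},{"dx": 0,"dy": 0,"dz": -4,"rx": 0,"ry": 0,"rz": 0,"grip": 8.5},{"dx": 0,"dy": 0,"dz": -4,"rx": 0,"ry": 0,"rz": 0,"grip": 8.5},{"dx": 0,"dy": 0,"dz": -4,"rx": 0,"ry": 0,"rz": 0,"grip": 8.5},{"dx": 0,"dy": 0,"dz": 0,"rx": 0,"ry": 0,"rz": 0,"grip": 8.5}]}}

```text
clock: 13.3
tcp_pos: [0.5718, -0.0407, 0.2467]
tool_rot: [-1.878, -2.513, 0.002]
wrist_force: [0.4, -0.8, 1.3]
finger_gap: 0.996
```

Run:
```python
from h import *
s,T,p,d=snap("w13");show(s)
crop("w13",150,370,45,255,3.6,"w13a")
# depth heights
K=camera_params("wrist")["K"]
def hgt(u,v):
    o,r=wray(T,u,v); f=T[:3,2]; return (o+r*d[v,u]/(r@f)).round(4)
for x,y in((285,300),(375,300),(310,420),(120,250),(470,420),(230,300)): print(x,y,hgt(int(150+x/3.6),int(45+y/3.6)))
plan([.461,.30,.22],41)
```

```text
t 13.3 tcp [ 0.5718 -0.0407  0.2467] yaw y 16.45 zax [-0.004  0.002 -1.   ] F [ 0.4 -0.8  1.3] M [ 0.04 -0.02 -0.02] gap 0.996 q [-0.12  0.07  1.8   0.    1.28 -0.4 ]
285 300 [ 0.532  -0.0053  0.0822]
375 300 [0.5568 0.0018 0.0826]
310 420 [ 0.5484 -0.037   0.0818]
120 250 [ 0.4727 -0.0073  0.0461]
470 420 [ 0.5929 -0.0238  0.0821]
230 300 [ 0.5121 -0.0135  0.0508]
{"dx": 4.47, "dy": -0.1, "dz": 0.32, "rz": -0.054}
{"dx": 4.47, "dy": 0.14, "dz": 0.31, "rz": -0.054}
{"dx": 4.45, "dy": 0.37, "dz": 0.31, "rz": -0.054}
{"dx": 4.43, "dy": 0.61, "dz": 0.31, "rz": -0.054}
{"dx": 4.39, "dy": 0.85, "dz": 0.3, "rz": -0.054}
{"dx": 4.34, "dy": 1.08, "dz": 0.3, "rz": -0.054}
{"dx": 4.27, "dy": 1.31, "dz": 0.3, "rz": -0.054}
{"dx": 4.2, "dy": 1.54, "dz": 0.3, "rz": -0.054}
```

View pics/w13a.png

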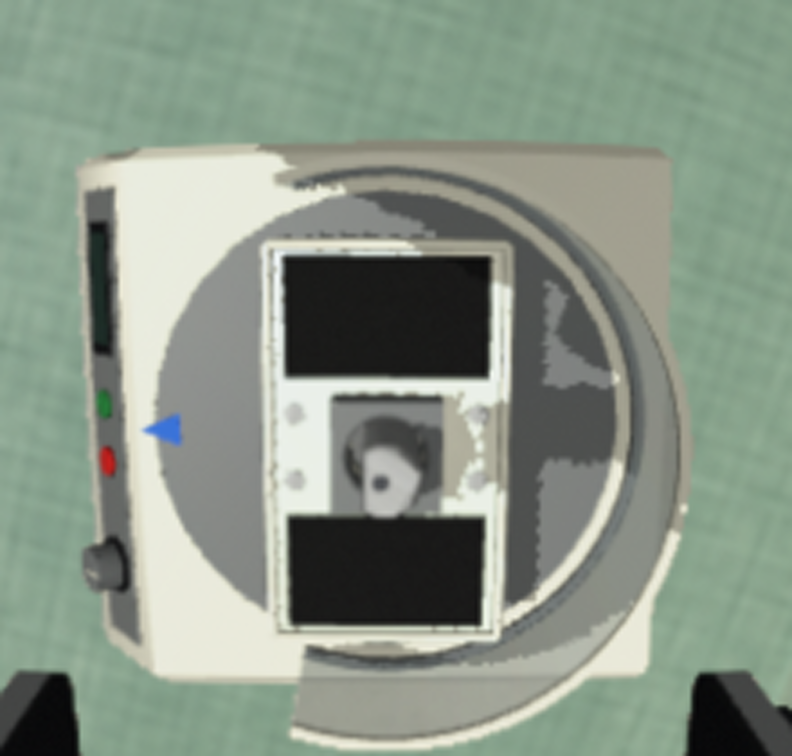

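>>> {"name": "play_rows", "arguments": {"rows": [{"dx": 4.5,"dy": -0.1,"dz": 0.2,"rx": 0,"ry": 0,"rz": -0.055,"grip": 8.5},{"dx": 4.5,"dy": 0.1,"dz": 0.2,"rx": 0,"ry": 0,"rz": -0.055,"grip": 8.5},{"dx": 4.5,"dy": 0.4,"dz": 0.2,"rx": 0,"ry": 0,"rz": -0.055,"grip": 8.5},{"dx": 4.4,"dy": 0.6,"dz": 0.2,"rx": 0,"ry": 0,"rz": -0.055,"grip": 8.5},{"dx": 4.4,"dy": 0.8,"dz": 0.2,"rx": 0,"ry": 0,"rz": -0.055,"grip": 8.5},{"dx": 4.3,"dy": 1.1,"dz": 0.2,"rx": 0,"ry": 0,"rz": -0.055,"grip": 8.5},{"dx": 4.3,"dy": 1.3,"dz": 0.2,"rx": 0,"ry": 0,"rz": -0.055,"grip": 8.5},{"dx": 2.5,"dy": 1.0,"dz": 0.2,"rx": 0,"ry": 0,"rz": -0.055,"grip": 8.5},{"dx": 0,"dy": 0,"dz": 0,"rx": 0,"ry": 0,"rz": 0,"grip": 8.5}]}}

```text
clock: 14.25
tcp_pos: [0.4541, 0.2904, 0.2175]
tool_rot: [-1.262, -2.857, 0.018]
wrist_force: [-0.0, -0.2, -0.6]
finger_gap: 0.992
```

Run:
```python
from h import *
s,T,p,d=snap("w14");show(s);print(wproj(T,[.461,.311,.018]))
```

```text
t 14.25 tcp [0.4541 0.2904 0.2175] yaw y 42.36 zax [-0.021 -0.004 -1.   ] F [-0.  -0.2 -0.6] M [ 0.04 -0.03 -0.05] gap 0.992 q [ 0.52  0.03  1.9   0.01  1.24 -0.22]
[274.92942862 156.57092772]
```

View pics/w14.png

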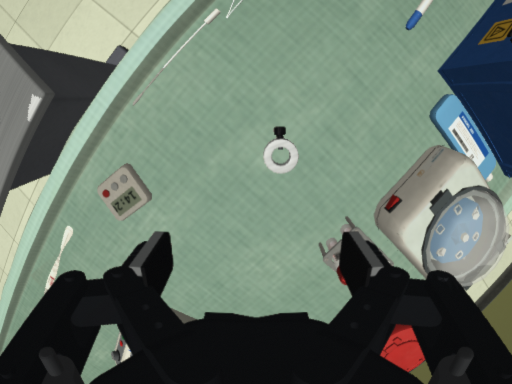

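Run:
```python
from h import *
crop("w14",245,320,110,190,8,"w14a")
```

```text
(no output)
```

View pics/w14a.png

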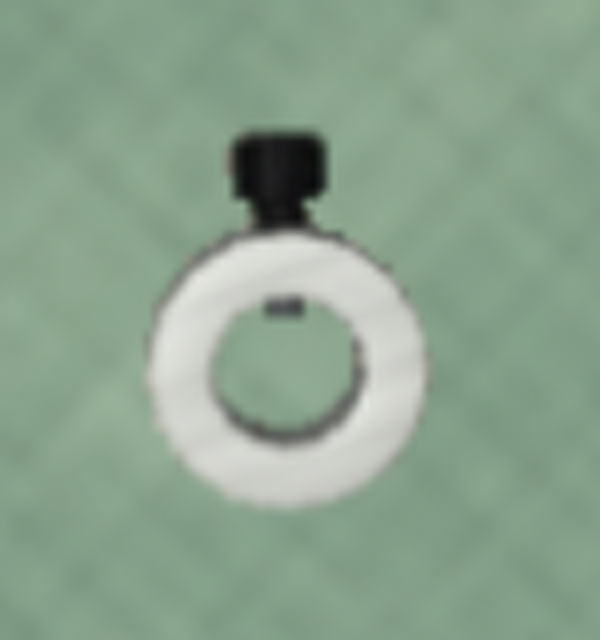

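Run:
```python
from h import *
T=np.load("w14.npz")["T"]
def B(x,y,z): return wat_z(T,245+x/8,110+y/8,z)[:2]
c=B(289,370,.018)
for q in((279,165),(280,215),(284,306)):
    v=B(*q,.009)-c; print(np.degrees(np.arctan2(v[1],v[0])),np.linalg.norm(v))
print(c, np.linalg.norm(B(150,370,.018)-B(428,370,.018)))
plan([*c,.09],41.5)
```

```text
134.86818651044763 0.02932695264804282
135.12416919958685 0.02186896546649304
134.36763758487695 0.00819691695507805
[0.46606171 0.31619952] 0.04074876702344515
{"dx": 0.36, "dy": 0.98, "dz": 4.23, "rx": -0.006}
{"dx": 0.38, "dy": 0.95, "dz": 4.23, "rx": -0.006}
{"dx": 0.4, "dy": 0.92, "dz": 4.24, "rx": -0.006}
```

>>> {"name": "play_rows", "arguments": {"rows": [{"dx": 0.5,"dy": 1.2,"dz": 3.5,"rx": -0.01,"ry": 0,"rz": -0.03,"grip": 8.5},{"dx": 0.5,"dy": 1.2,"dz": 4,"rx": -0.01,"ry": 0,"rz": -0.03,"grip": 8.5},{"dx": 0.2,"dy": 0.4,"dz": 4,"rx": 0,"ry": 0,"rz": 0,"grip": 7.5},{"dx": 0,"dy": 0,"dz": 1.5,"rx": 0,"ry": 0,"rz": 0,"grip": 7},{"dx": 0,"dy": 0,"dz": 0,"rx": 0,"ry": 0,"rz": 0,"grip": 7}]}}

```text
clock: 14.8
tcp_pos: [0.4673, 0.3128, 0.0819]
tool_rot: [-1.188, -2.901, -0.006]
wrist_force: [-0.5, -0.3, 1.1]
finger_gap: 0.821
```

Run:
```python
from h import *
s,T,p,d=snap("w15");show(s);print(wproj(T,[.4660,.3162,.018]))
crop("w15",170,342,100,300,4,"w15a")
plan([.466,.3162,.03],44.9)
```

```text
t 14.8 tcp [0.4673 0.3128 0.0819] yaw y 45.46 zax [-0.005  0.007 -1.   ] F [-0.5 -0.3  1.1] M [-0.01  0.02 -0.  ] gap 0.821 q [ 0.54  0.19  1.99  0.01  0.96 -0.26]
[257.35640104 196.71449968]
{"dx": 0.15, "dy": 0.07, "dz": 2.64, "rz": 0.005}
{"dx": 0.16, "dy": 0.07, "dz": 2.64, "rz": 0.005}
```

View pics/w15a.png

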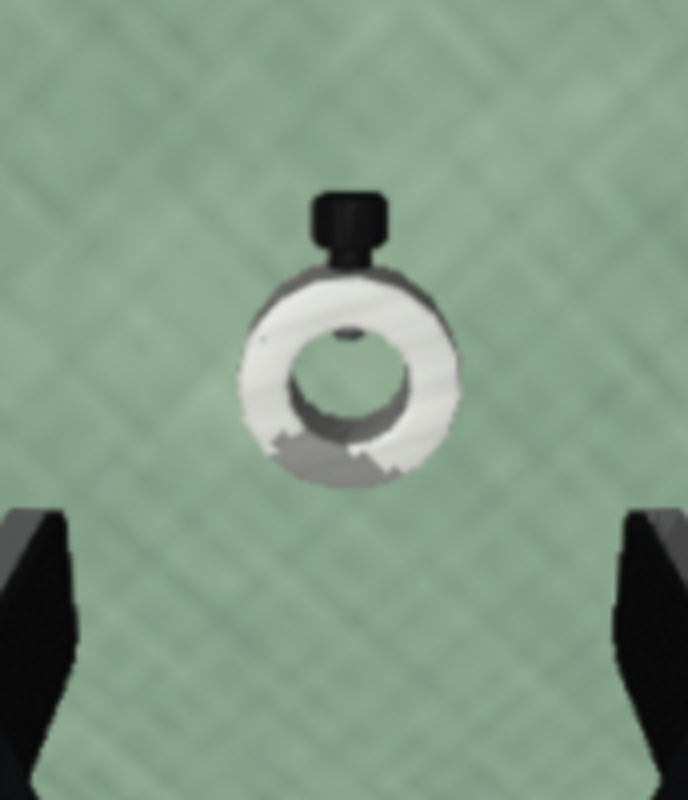

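>>> {"name": "play_rows", "arguments": {"rows": [{"dx": 0.2,"dy": 0.1,"dz": 2.2,"rx": 0,"ry": 0,"rz": 0,"grip": 7},{"dx": 0.2,"dy": 0,"dz": 2.2,"rx": 0,"ry": 0,"rz": 0,"grip": 7},{"dx": 0,"dy": 0,"dz": 1,"rx": 0,"ry": 0,"rz": 0,"grip": 7},{"dx": 0,"dy": 0,"dz": 0,"rx": 0,"ry": 0,"rz": 0,"grip": 7}]}}

```text
clock: 15.25
tcp_pos: [0.4705, 0.3157, 0.0328]
tool_rot: [-1.198, -2.903, -0.017]
wrist_force: [1.3, -0.6, -1.4]
finger_gap: 0.822
```

Run:
```python
from h import *
show(observe())
plan([.466,.3162,.005],45.1,n=1)
```

```text
t 15.25 tcp [0.4705 0.3157 0.0328] yaw y 45.15 zax [ 0.003  0.01  -1.   ] F [ 1.3 -0.6 -1.4] M [-0.05  0.02  0.07] gap 0.822 q [ 0.54  0.26  2.01  0.01  0.86 -0.25]
{"dx": 0.34, "dy": -0.31, "dz": 2.78, "rx": 0.009, "ry": -0.005}
```

>>> {"name": "play_rows", "arguments": {"rows": [{"dx": 0.35,"dy": -0.35,"dz": 1,"rx": 0.009,"ry": -0.005,"rz": 0,"grip": 7},{"dx": 0.1,"dy": -0.1,"dz": 1,"rx": 0,"ry": 0,"rz": 0,"grip": 7},{"dx": 0,"dy": 0,"dz": 0.3,"rx": 0,"ry": 0,"rz": 0,"grip": 7},{"dx": 0,"dy": 0,"dz": 0,"rx": 0,"ry": 0,"rz": 0,"grip": 6}]}}

```text
clock: 15.65
tcp_pos: [0.4666, 0.3167, 0.012]
tool_rot: [1.198, 2.9, 0.007]
wrist_force: [1.0, 0.4, -0.1]
finger_gap: 0.707
```

Run:
```python
from h import *
show(observe())
plan([.466,.3162,.004],45.1,n=1)
```

```text
t 15.65 tcp [0.4666 0.3167 0.012 ] yaw y 45.09 zax [ 0.005  0.002 -1.   ] F [ 1.   0.4 -0.1] M [-0.04 -0.02  0.  ] gap 0.707 q [ 0.55  0.29  2.03 -0.    0.82 -0.23]
{"dx": 0.01, "dy": -0.08, "dz": 0.8, "rx": 0.005}
```

>>> {"name": "play_rows", "arguments": {"rows": [{"dx": 0,"dy": -0.1,"dz": 0.5,"rx": 0.005,"ry": 0,"rz": 0,"grip": 5.5},{"dx": 0,"dy": 0,"dz": 0.25,"rx": 0,"ry": 0,"rz": 0,"grip": 5},{"dx": 0,"dy": 0,"dz": 0,"rx": 0,"ry": 0,"rz": 0,"grip": 3.5},{"dx": 0,"dy": 0,"dz": 0,"rx": 0,"ry": 0,"rz": 0,"grip": 3.5},{"dx": 0,"dy": 0,"dz": 0,"rx": 0,"ry": 0,"rz": 0,"grip": 3.5}], "squeeze": 50}}

```text
clock: 16.15
tcp_pos: [0.4668, 0.3167, 0.005]
tool_rot: [1.198, 2.901, 0.001]
wrist_force: [-0.3, 0.0, -1.0]
finger_gap: 0.461
```

Run:
```python
from h import *
s,T,p,d=snap("w16");show(s)
crop("w16",170,342,120,320,4,"w16a")
```

```text
t 16.15 tcp [0.4668 0.3167 0.005 ] yaw y 45.11 zax [ 0.003 -0.001 -1.   ] F [-0.3  0.  -1. ] M [-0. -0.  0.] gap 0.461 q [ 0.55  0.3   2.03 -0.    0.82 -0.23]
```

View pics/w16a.png

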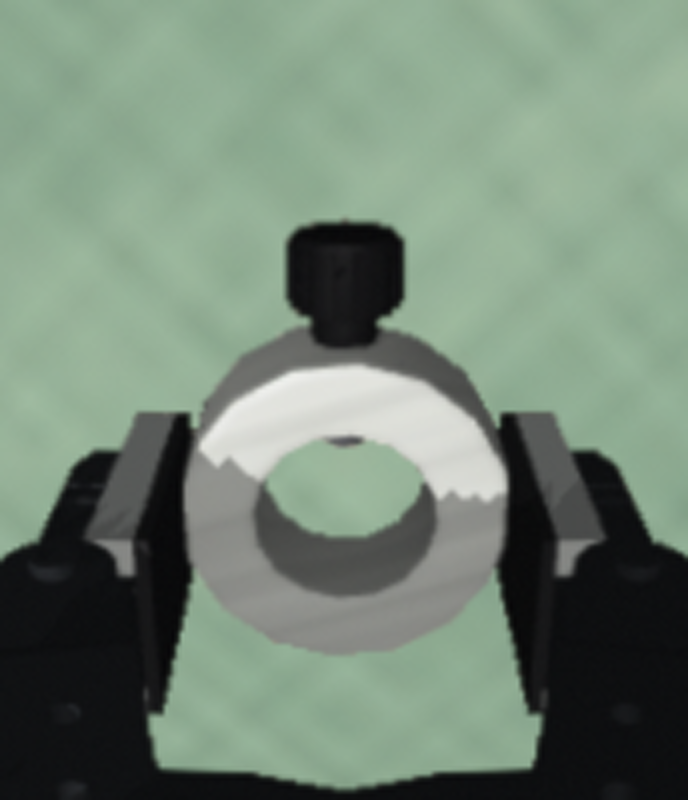

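Run:
```python
from h import *
T=np.load("w16.npz")["T"]; s=observe();Rm=R.from_rotvec(s["tool_rot"]).as_matrix()
def B(x,y,z): return ((wat_z(T,170+x/4,120+y/4,z)-s["tcp_pos"])@Rm*1000).round(2)
print(B(345,365,.018),B(345,654,.018),B(184,500,.018),B(507,500,.018))
print("bore",B(345,436,.018),B(345,597,.018),B(254,510,.018),B(437,510,.018))
print("head",B(345,270,.009+.005))
plan([.572,-.0405,.22],106.2)
```

```text
[ 20.56   0.69 -13.  ] [-19.97   0.66 -12.9 ] [  2.76 -19.02 -12.99] [  2.68  20.52 -12.92]
bore [ 11.51   0.68 -12.98] [-11.07   0.67 -12.92] [  1.49 -10.45 -12.97] [  1.45  11.93 -12.93]
head [30.91  0.7  -9.03]
{"dx": -3.27, "dy": -1.78, "dz": -2.14, "rz": -0.107}
{"dx": -3.06, "dy": -2.12, "dz": -2.15, "rz": -0.107}
{"dx": -2.82, "dy": -2.44, "dz": -2.15, "rz": -0.107}
{"dx": -2.54, "dy": -2.72, "dz": -2.15, "rz": -0.107}
{"dx": -2.24, "dy": -2.98, "dz": -2.15, "rz": -0.107}
{"dx": -1.91, "dy": -3.2, "dz": -2.15, "rz": -0.107}
{"dx": -1.56, "dy": -3.38, "dz": -2.15, "rz": -0.107}
{"dx": -1.19, "dy": -3.53, "dz": -2.15, "rz": -0.107}
{"dx": -0.8, "dy": -3.64, "dz": -2.15, "rz": -0.107}
{"dx": -0.41, "dy": -3.7, "dz": -2.15, "rz": -0.107}
```

>>> {"name": "play_rows", "arguments": {"rows": [{"dx": 0,"dy": 0,"dz": -3,"rx": 0,"ry": 0,"rz": 0,"grip": 3.5},{"dx": -3.2,"dy": -1.8,"dz": -4,"rx": 0,"ry": 0,"rz": -0.105,"grip": 3.5},{"dx": -3.1,"dy": -2.1,"dz": -4,"rx": 0,"ry": 0,"rz": -0.105,"grip": 3.5},{"dx": -2.8,"dy": -2.4,"dz": -4,"rx": 0,"ry": 0,"rz": -0.105,"grip": 3.5},{"dx": -2.5,"dy": -2.7,"dz": -3,"rx": 0,"ry": 0,"rz": -0.105,"grip": 3.5},{"dx": -2.2,"dy": -3.0,"dz": -2,"rx": 0,"ry": 0,"rz": -0.105,"grip": 3.5},{"dx": -1.9,"dy": -3.2,"dz": 0,"rx": 0,"ry": 0,"rz": -0.105,"grip": 3.5},{"dx": -1.6,"dy": -3.4,"dz": 0,"rx": 0,"ry": 0,"rz": -0.105,"grip": 3.5},{"dx": -1.2,"dy": -3.5,"dz": 0,"rx": 0,"ry": 0,"rz": -0.105,"grip": 3.5}]}}

```text
clock: 17.1
tcp_pos: [0.5529, 0.0327, 0.2069]
tool_rot: [-0.155, 3.132, -0.007]
wrist_force: [0.6, 0.3, -1.0]
finger_gap: 0.464
```

Run:
```python
from h import *
show(observe())
plan([.5717,-.039,.19],106.4)
```

```text
t 17.1 tcp [0.5529 0.0327 0.2069] yaw y 95.67 zax [ 0.006 -0.004 -1.   ] F [ 0.6  0.3 -1. ] M [-0.01  0.01 -0.01] gap 0.464 q [ 0.02  0.05  1.9  -0.    1.19 -1.65]
{"dx": -0.57, "dy": -3.66, "dz": 0.87, "rz": -0.094}
{"dx": -0.23, "dy": -3.7, "dz": 0.86, "rz": -0.094}
```

>>> {"name": "play_rows", "arguments": {"rows": [{"dx": -0.5,"dy": -3.3,"dz": 0.5,"rx": 0,"ry": 0,"rz": -0.09,"grip": 3.5},{"dx": -0.2,"dy": -3.0,"dz": 0.6,"rx": 0,"ry": 0,"rz": -0.07,"grip": 3.5},{"dx": 0,"dy": 0,"dz": 0,"rx": 0,"ry": 0,"rz": 0,"grip": 3.5}]}}

```text
clock: 17.4
tcp_pos: [0.5705, -0.0358, 0.1969]
tool_rot: [-0.411, 3.107, -0.011]
wrist_force: [0.2, 0.6, -1.1]
finger_gap: 0.461
```

Run:
```python
from h import *
show(observe())
plan([.5717,-.039,.16],106.4,n=2)
```

```text
t 17.4 tcp [ 0.5705 -0.0358  0.1969] yaw y 105.07 zax [ 0.008 -0.006 -1.   ] F [ 0.2  0.6 -1.1] M [0.03 0.03 0.  ] gap 0.461 q [-0.1   0.09  1.87 -0.01  1.17 -1.93]
{"dy": -0.15, "dz": 1.84, "rz": -0.012}
{"dx": -0.01, "dy": -0.16, "dz": 1.84, "rz": -0.012}
```

>>> {"name": "play_rows", "arguments": {"rows": [{"dx": 0.1,"dy": -0.2,"dz": 1.5,"rx": 0,"ry": -0.005,"rz": -0.015,"grip": 3.5},{"dx": 0.1,"dy": -0.1,"dz": 1.5,"rx": 0,"ry": 0,"rz": -0.01,"grip": 3.5},{"dx": 0,"dy": 0,"dz": 0.4,"rx": 0,"ry": 0,"rz": 0,"grip": 3.5},{"dx": 0,"dy": 0,"dz": 0,"rx": 0,"ry": 0,"rz": 0,"grip": 3.5}]}}

```text
clock: 17.8
tcp_pos: [0.5689, -0.0388, 0.161]
tool_rot: [-0.444, 3.099, -0.007]
wrist_force: [0.6, -0.1, -1.4]
finger_gap: 0.463
```

Run:
```python
from h import *
show(observe())
plan([.5717,-.039,.14],106.4,n=1)
```

```text
t 17.8 tcp [ 0.5689 -0.0388  0.161 ] yaw y 106.31 zax [ 0.012 -0.003 -1.   ] F [ 0.6 -0.1 -1.4] M [-0.    0.    0.01] gap 0.463 q [-0.11  0.11  1.91 -0.    1.1  -1.97]
{"dx": -0.24, "dy": -0.09, "dz": 2.1, "rx": -0.006, "ry": 0.01}
```

>>> {"name": "play_rows", "arguments": {"rows": [{"dx": -0.2,"dy": -0.05,"dz": 0.8,"rx": -0.005,"ry": 0.01,"rz": 0,"grip": 3.5},{"dx": 0,"dy": 0,"dz": 0.6,"rx": 0,"ry": 0,"rz": 0,"grip": 3.5},{"dx": 0,"dy": 0,"dz": 0,"rx": 0,"ry": 0,"rz": 0,"grip": 3.5}]}}

```text
clock: 18.1
tcp_pos: [0.5716, -0.0371, 0.1466]
tool_rot: [-0.448, 3.109, -0.001]
wrist_force: [-0.3, 0.5, -1.9]
finger_gap: 0.464
```

Run:
```python
from h import *
s,T,p,d=snap("w17");show(s)
crop("w17",170,342,120,320,4,"w17a")
plan([.5717,-.039,.14],106.4,n=1)
```

```text
t 18.1 tcp [ 0.5716 -0.0371  0.1466] yaw y 106.4 zax [ 0.001 -0.001 -1.   ] F [-0.3  0.5 -1.9] M [-0.01  0.01 -0.01] gap 0.464 q [-0.11  0.14  1.91 -0.    1.09 -1.96]
{"dx": 0.08, "dy": -0.17, "dz": 0.71}
```

View pics/w17a.png

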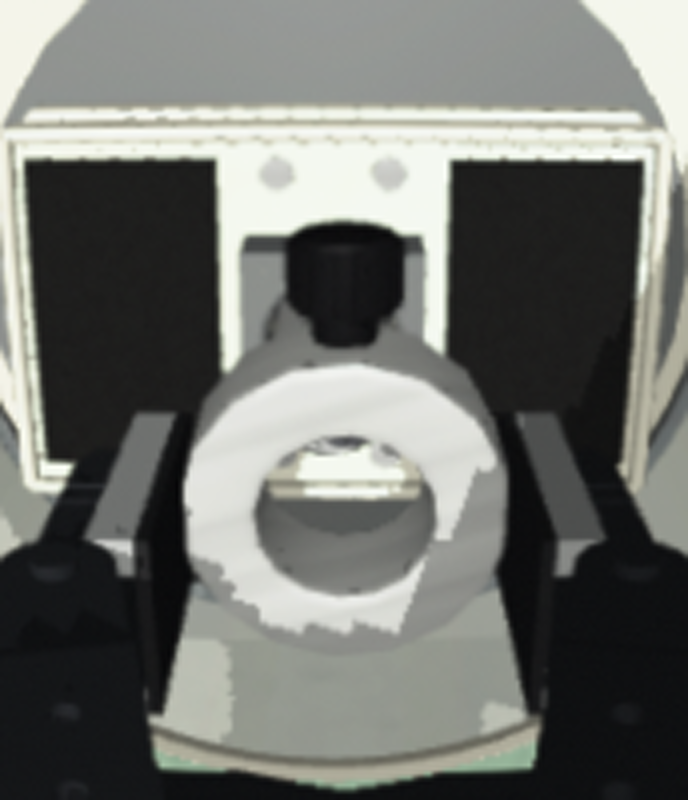

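>>> {"name": "play_rows", "arguments": {"rows": [{"dx": 0.1,"dy": -0.2,"dz": 0.4,"rx": 0,"ry": 0,"rz": 0,"grip": 3.5},{"dx": 0,"dy": 0,"dz": 0.3,"rx": 0,"ry": 0,"rz": 0,"grip": 3.5},{"dx": 0,"dy": 0,"dz": 0,"rx": 0,"ry": 0,"rz": 0,"grip": 3.5}]}}

```text
clock: 18.45
tcp_pos: [0.5722, -0.0394, 0.1403]
tool_rot: [-0.448, 3.107, -0.002]
wrist_force: [-0.6, 0.3, -0.0]
finger_gap: 0.465
```

Run:
```python
from h import *
s,T,p,d=snap("w18");show(s)
crop("w18",200,312,150,290,5.5,"w18a")
plan([.5717,-.039,.134],106.4,n=1)
```

```text
t 18.45 tcp [ 0.5722 -0.0394  0.1403] yaw y 106.41 zax [ 0.003 -0.001 -1.   ] F [-0.6  0.3 -0. ] M [ 0.04 -0.01 -0.05] gap 0.465 q [-0.11  0.15  1.92 -0.    1.07 -1.97]
{"dx": 0.05, "dy": 0.06, "dz": 0.65}
```

View pics/w18a.png

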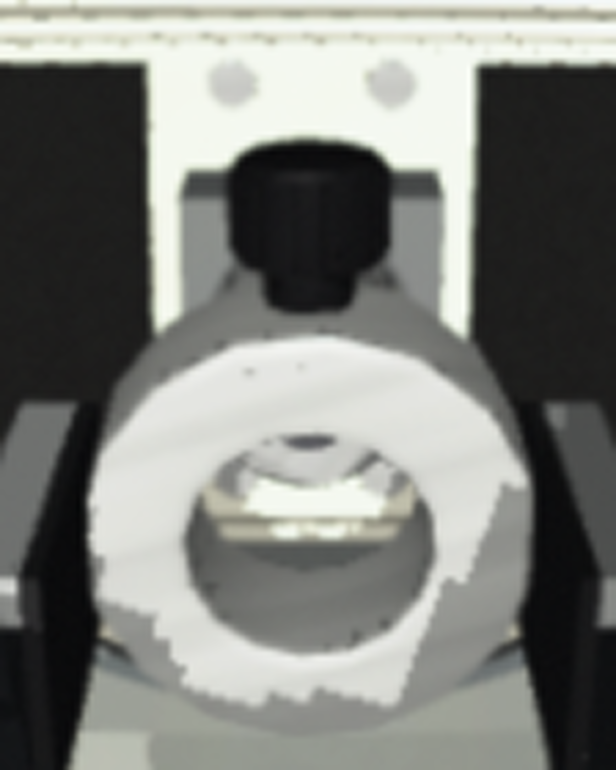

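Run:
```python
from h import *
T=np.load("w18.npz")["T"]; s=observe();Rm=R.from_rotvec(s["tool_rot"]).as_matrix()
def B(x,y,z): return ((wat_z(T,200+x/5.5,150+y/5.5,z)-s["tcp_pos"])@Rm*1000).round(2)
print("shaft near edge",B(315,485,.124),B(315,485,.121),"left/right",B(242,462,.124),B(398,465,.124))
print("hub front edge",B(182,195,.096),B(442,195,.096))
print("collar near bore top",B(312,655,.1403+.013),B(312,433,.1403+.013))
print("collar bore bottom near edge",B(312,570,.1353))
```

```text
shaft near edge [-8.12  1.35 16.52] [-9.57  1.36 19.52] left/right [-5.39 -6.45 16.52] [-5.77 10.22 16.5 ]
hub front edge [ 16.38 -14.35  44.48] [16.36 16.55 44.43]
collar near bore top [-11.5    0.96 -12.77] [ 11.11   0.96 -12.83]
collar bore bottom near edge [-12.37   1.     5.23]
```

>>> {"name": "play_rows", "arguments": {"rows": [{"dx": 0.08,"dy": 0.02,"dz": 0.4,"rx": 0,"ry": 0,"rz": 0,"grip": 3.5},{"dx": 0.05,"dy": 0,"dz": 0.4,"rx": 0,"ry": 0,"rz": 0,"grip": 3.5}]}}

```text
clock: 18.7
tcp_pos: [0.5717, -0.0398, 0.1331]
tool_rot: [-0.447, 3.105, -0.003]
wrist_force: [0.3, 0.8, -0.4]
finger_gap: 0.462
```

Run:
```python
from h import *
s,T,p,d=snap("w19");show(s)
crop("w19",200,312,150,290,5.5,"w19a")
plan([.5717,-.0393,.126],106.4,n=1)
```

```text
t 18.7 tcp [ 0.5717 -0.0398  0.1331] yaw y 106.4 zax [ 0.005 -0.001 -1.   ] F [ 0.3  0.8 -0.4] M [ 0.03 -0.01 -0.  ] gap 0.462 q [-0.11  0.15  1.93 -0.    1.06 -1.97]
{"dx": -0.06, "dy": 0.03, "dz": 0.63}
```

View pics/w19a.png

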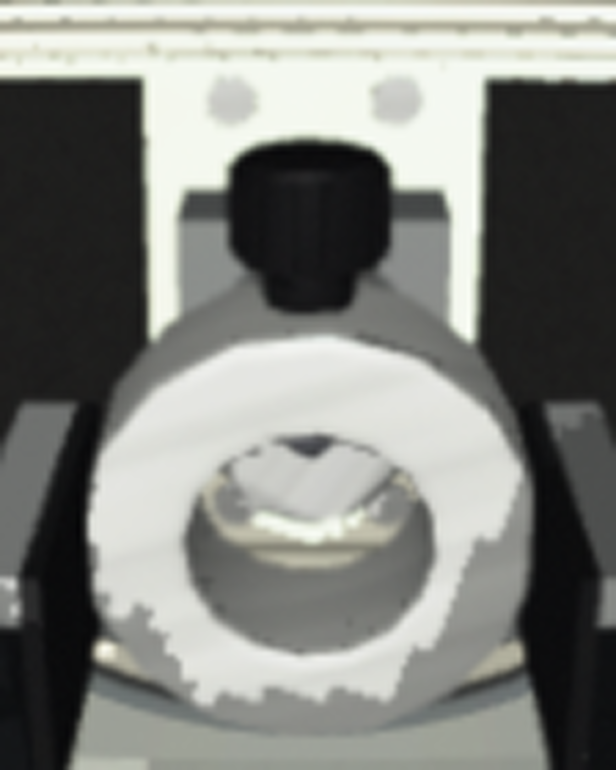

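Run:
```python
from h import *
T=np.load("w19.npz")["T"]; s=observe();Rm=R.from_rotvec(s["tool_rot"]).as_matrix()
def B(x,y,z): return ((wat_z(T,200+x/5.5,150+y/5.5,z)-s["tcp_pos"])@Rm*1000).round(2)
print("shaft near edge",B(314,520,.124),B(314,520,.121),"l/r",B(230,465,.124),B(395,465,.124))
print("hub front edge",B(180,216,.096),B(449,216,.096))
```

```text
shaft near edge [-9.25  0.99  8.3 ] [-10.79   1.    11.31] l/r [-2.94 -7.58  8.3 ] [-2.94  9.25  8.27]
hub front edge [ 15.3  -14.29  36.25] [15.28 16.55 36.19]
```

>>> {"name": "play_rows", "arguments": {"rows": [{"dx": -0.03,"dy": 0,"dz": 0.4,"rx": 0,"ry": 0.004,"rz": 0,"grip": 3.5},{"dx": 0,"dy": 0,"dz": 0.4,"rx": 0,"ry": 0,"rz": 0,"grip": 3.5}]}}

```text
clock: 18.95
tcp_pos: [0.5717, -0.0397, 0.124]
tool_rot: [-0.448, 3.109, -0.004]
wrist_force: [0.1, -0.8, -1.1]
finger_gap: 0.465
```

Run:
```python
from h import *
show(observe())
plan([.5720,-.0396,.118],106.4,n=1)
```

```text
t 18.95 tcp [ 0.5717 -0.0397  0.124 ] yaw y 106.39 zax [ 0.001 -0.002 -1.   ] F [ 0.1 -0.8 -1.1] M [ 0.01 -0.02  0.03] gap 0.465 q [-0.11  0.16  1.93 -0.    1.04 -1.97]
{"dx": -0.04, "dy": 0.01, "dz": 0.6}
```

>>> {"name": "play_rows", "arguments": {"rows": [{"dx": 0,"dy": 0,"dz": 0.4,"rx": 0,"ry": 0,"rz": 0,"grip": 3.5},{"dx": 0,"dy": 0,"dz": 0.4,"rx": 0,"ry": 0,"rz": 0,"grip": 3.5}]}}

```text
clock: 19.15
tcp_pos: [0.5716, -0.0397, 0.1151]
tool_rot: [0.448, -3.109, 0.004]
wrist_force: [-0.2, 0.4, -0.3]
finger_gap: 0.464
```

Run:
```python
from h import *
show(observe())
plan([.5718,-.0396,.110],106.4,n=1)
```

```text
t 19.15 tcp [ 0.5716 -0.0397  0.1151] yaw y 106.39 zax [ 0.    -0.002 -1.   ] F [-0.2  0.4 -0.3] M [ 0.01 -0.   -0.03] gap 0.464 q [-0.11  0.17  1.94 -0.    1.03 -1.97]
{"dx": -0.02, "dy": 0.01, "dz": 0.51}
```

Sliding freely, screw past the shaft top. Continue to about 3 mm above the seat.

>>> {"name": "play_rows", "arguments": {"rows": [{"dx": 0,"dy": 0,"dz": 0.4,"rx": 0,"ry": 0,"rz": 0,"grip": 3.5},{"dx": 0,"dy": 0,"dz": 0.4,"rx": 0,"ry": 0,"rz": 0,"grip": 3.5},{"dx": 0,"dy": 0,"dz": 0.2,"rx": 0,"ry": 0,"rz": 0,"grip": 3.5}]}}

```text
clock: 19.45
tcp_pos: [0.5712, -0.0397, 0.1035]
tool_rot: [0.448, -3.108, 0.003]
wrist_force: [0.1, -0.1, -0.5]
finger_gap: 0.462
```

Run:
```python
from h import *
show(observe())
plan([.5718,-.0396,.101],106.4,n=1)
```

```text
t 19.45 tcp [ 0.5712 -0.0397  0.1035] yaw y 106.39 zax [-0.001 -0.002 -1.   ] F [ 0.1 -0.1 -0.5] M [ 0.   -0.04  0.05] gap 0.462 q [-0.11  0.19  1.95 -0.    1.01 -1.97]
{"dx": -0.06, "dy": -0.01, "dz": 0.25}
```

>>> {"name": "play_rows", "arguments": {"rows": [{"dx": -0.03,"dy": 0,"dz": 0.2,"rx": 0,"ry": 0,"rz": 0,"grip": 3.5},{"dx": 0,"dy": 0,"dz": 0.2,"rx": 0,"ry": 0,"rz": 0,"grip": 3.5}]}}

```text
clock: 19.65
tcp_pos: [0.5716, -0.0396, 0.1007]
tool_rot: [0.448, -3.108, 0.003]
wrist_force: [-8.1, 1.2, 19.5]
finger_gap: 0.459
```

Run:
```python
from h import *
show(observe())
```

```text
t 19.65 tcp [ 0.5716 -0.0396  0.1007] yaw y 106.4 zax [-0.001 -0.002 -1.   ] F [-8.1  1.2 19.5] M [0.21 1.31 0.  ] gap 0.459 q [-0.11  0.19  1.95 -0.    1.   -1.97]
```

>>> {"name": "play_rows", "arguments": {"rows": [{"dx": 0,"dy": 0,"dz": 0.08,"rx": 0,"ry": 0,"rz": 0,"grip": 3.5},{"dx": 0,"dy": 0,"dz": 0.08,"rx": 0,"ry": 0,"rz": 0,"grip": 3.5}]}}

```text
clock: 19.85
tcp_pos: [0.5721, -0.0396, 0.1009]
tool_rot: [0.448, -3.109, 0.003]
wrist_force: [-2.8, -0.4, 3.7]
finger_gap: 0.464
```

Run:
```python
from h import *
show(observe())
s,T,p,d=snap("w20");show(observe())
crop("w20",150,362,80,320,3.2,"w20a")
```

```text
t 19.85 tcp [ 0.5721 -0.0396  0.1009] yaw y 106.4 zax [-0.    -0.002 -1.   ] F [-2.8 -0.4  3.7] M [0.15 0.51 0.01] gap 0.464 q [-0.11  0.19  1.95 -0.    1.   -1.97]
t 19.9 tcp [ 0.5721 -0.0396  0.1009] yaw y 106.39 zax [-0.    -0.002 -1.   ] F [-3.1  0.6  5.4] M [0.16 0.54 0.01] gap 0.458 q [-0.11  0.19  1.95 -0.    1.   -1.97]
```

View pics/w20a.png

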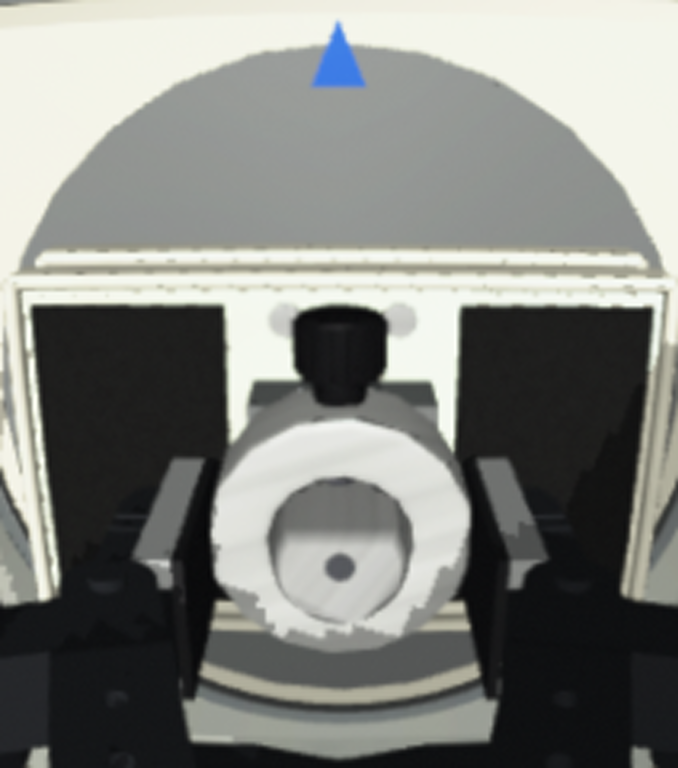

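>>> {"name": "play_rows", "arguments": {"rows": [{"dx": 0,"dy": 0,"dz": 0.13,"rx": 0,"ry": 0,"rz": 0,"grip": 3.5}]}}

```text
clock: 20.0
tcp_pos: [0.5722, -0.0396, 0.1008]
tool_rot: [0.448, -3.109, 0.003]
wrist_force: [-5.2, 0.6, 12.8]
finger_gap: 0.463
```

Run:
```python
from h import *
show(observe())
for i in range(6):
    p,d=read_camera("top"); s=observe(); print(s["clock"],s["wrist_force"].round(1),s["tcp_pos"].round(4))
cv2.imwrite("pics/top_end.png",p[:,:,::-1]); crop("top_end",140,390,80,290,3,"top_endc")
```

```text
t 20.0 tcp [ 0.5722 -0.0396  0.1008] yaw y 106.4 zax [-0.    -0.002 -1.   ] F [-5.2  0.6 12.8] M [0.17 0.96 0.02] gap 0.463 q [-0.11  0.19  1.95 -0.    1.   -1.97]
20.05 [-4.1  1.   9.6] [ 0.5722 -0.0396  0.1009]
20.1 [-4.9  0.9  9.3] [ 0.5722 -0.0396  0.1009]
20.15 [-5.   0.7  8.9] [ 0.5722 -0.0396  0.1009]
20.2 [-4.8  1.1  8.4] [ 0.5722 -0.0396  0.1009]
20.25 [-4.8  0.2  8.9] [ 0.5722 -0.0396  0.1009]
20.3 [-4.2  0.2  9.1] [ 0.5722 -0.0396  0.1008]
```

View pics/top_endc.png

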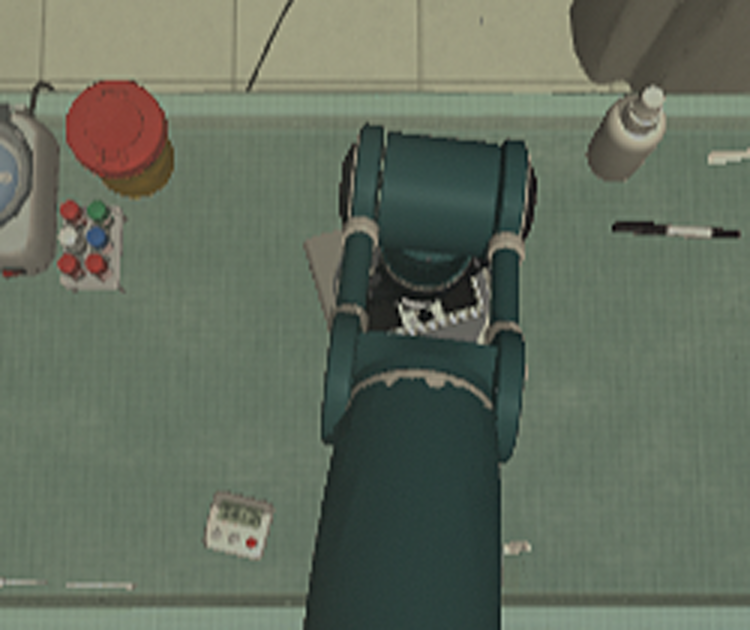

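Steady at about 9 N down, arm at rest; the bystanders have not moved. I'm handing the job in.

```bash
python3 -c "
from plant import *
print(job_done())"
```

```text
the job is handed in; nothing more can be done
None
```

The tray and collar are back on the card rotator, and I handed the job in with the collar still gripped and pressed down, ready for you to tighten the screw. It took about 20 s of the 58 s allowed; `job_done()` reports no verdict, so these are my own checks.

- **Shaft:** I gripped it on the flat and turned it about 33°. Afterwards its direction and the lower tray's read within about 1° of the machine's front.
- **Tray:** I set it over the shaft on the lower tray's hub and let go. Its plate measured 82 mm above the table, which is the seated height. It was put down at 16.4° against the machine's measured 16–17°.
- **Collar:** It slid down with the screw on the flat and no side load. Its height is the seated one, going by the gripper. The last wrist picture shows the screw in line with the machine's blue triangle.
- **Press and grip:** The collar is held with the grip set to 50 N and pressed down with a steady 9 N or so. The highest reading was 19.5 N, at first contact. A side force of about 5 N remains at the wrist. The arm was still over the last 0.3 s.
- **Bystanders:** The timer, spray bottle and marker look unmoved in the last top picture.

No check failed. The camera and the gripper disagreed by 0.5–1 mm sideways. I allowed for that when lining up.

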